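Change the film roll: old core through the bin flap, new roll onto the sprung spindle

TASK

The film holder has run out: take the empty cardboard core out of it and push it through the flap of the counter bin, so that it drops inside and the flap shuts behind it. Then fit the new film roll in the holder: press back the sprung spindle with one end of the roll, bring the other end in line with the fixed hub and let the spring close, so that the roll sits level on both hubs. Leave the tub, bowl, jar and spoon where they are.

Things in the scene. Friction and masses are not known exactly. Their poses are not given: they have to be found in the camera images.
- core_center (a point): Centre of the empty cardboard core: a tube 120 mm long along this frame's y axis, 44 mm outside, 38 mm inside diameter, 30 g. It starts level in the holder, between the two hubs.
- roll_center (a point): Centre of the new film roll, lying on the table: pale film 58 mm in diameter, 110 mm wide, wound on a cardboard core like the empty one (120 mm long, 44 mm outside, 38 mm inside), which stands out 5 mm at each end; about 0.16 kg. Its length lies along this frame's y axis, level; centre 29 mm above the table.
- holder: The fixed roll holder: base plate 8 mm thick, 110 by 205 mm, two steel uprights 60 mm wide in x and rounded to 127 mm high at the hubs' axis, nothing above them. Origin on the table under the seat, z up, y along the hubs' axis towards the sprung side. Uprights at y = -69 to -63 mm (fixed) and +98 to +104 mm (sprung; spindle knob to +142). Low tear bar on the -x side, 55 mm out, under 30 mm high.
- holder_seat (a point): Where the middle of a fitted roll belongs: on the hubs' common axis, half-way between the flanges, 105 mm above the table; axes as the holder's (y to the sprung side). A fitted roll or core may hang up to 5 mm lower, as its bore is wider than the hubs.
- fixed_hub (a point): Centre of the face of the fixed flange (44 mm across) on the hubs' axis, at y = -60 mm of holder_seat. A tapered hub stands out from it towards +y and goes 9 mm into the core's end: 28 mm across at the flange, 18 mm at its tip.
- sprung_hub (a point): Centre of the face of the sprung flange (56 mm across), on the spindle; moves with it. It carries the same tapered hub, 9 mm long, pointing to -y of the holder. The face lies at y = +60 mm of holder_seat with a core in place, +56 mm when free.
- spindle (a joint): How far the sprung hub is pushed back (to +y), in m: 0 fully out, 0.004 with a core in place, 0.032 at the stop. Spring: 3 N at 0, 4 N at 0.004, 11 N at 0.032. Pushing a core 10 mm or more towards the sprung hub frees it from the fixed hub; that end can then be raised, tilting the core, and drawn out over the fixed upright.
- bin: The fixed counter bin, 200 mm deep in x, 240 mm wide in y, 285 mm high, front wall 150 mm high, hollow down to 4 mm above the table. Origin under its centre on the table, z up; its sloping mouth faces -x (roughly the robot). The hood's top juts out 16 mm beyond the hinge as a brow, so things go in from the front, tilted (about 40 degrees from vertical suits).
- bin_mouth (a point): Centre of the bin's mouth, 217 mm above the table, 44 mm in front of the bin's centre; axes as the bin's. The mouth is an opening 150 mm (up the slope) by 200 mm (along y) in a plane that rises 50 degrees from level towards +x.
- bin_flap (a joint): Angle of the bin's flap, in rad: 0 shut, up to 1.3 swung inwards. The flap (146 by 194 mm, 4 mm thick) fills the mouth and hangs on a hinge along the mouth's upper edge; a light spring (about 1 N at its lower half) shuts it. A thing let go about 60 mm inside the mouth drops to the bottom.
- tub: Bystander: lidded plastic tub, 90 mm across, 85 mm high; origin at the centre of its underside.
- bowl: Bystander: steel bowl, 136 mm across, 60 mm high; origin at the centre of its underside.
- jar: Bystander: glass jar, 72 mm across, 120 mm high; origin at the centre of its underside.
- spoon: Bystander: metal spoon with a wooden handle, lying on the table, about 200 mm long, along its x axis; origin under its middle.
Things that resemble listed ones, but are neither listed nor needed, are in the scene too. Leave any turquoise look-alike of the part that bears roll_center alone.

How it is judged:
By the outcome, as a careful person would: the job done as asked, in the order asked, and still so for the second after the job is handed in, with the robot touching nothing.
It also fails if it takes over 64 s, if anything falls off the work surface, if the arm or the gripper's body presses on something with over 40 N, if the wrist force passes 120 N, or if a joint passes its speed limit or range.

ROBOT

A 6-joint arm with a two-finger parallel gripper is mounted at the origin on the work surface. World frame = base frame: x ahead of the robot, y to its left, z up, the work surface at z = 0. Lengths are in m, angles in rad, forces in N, time in s.
With the tool pointing down it reaches from about 0.375 to 0.9 m from the base axis. Payload 3.1 kg.
Tool frame: the origin (TCP) lies midway between the tips of the shut fingers; the grasp point (between the pads) lies 19 mm behind it (pinch_z is the distance from the TCP to the grasp point, in m); y points along the fingers, z is the direction in which the jaws open and shut, and the axes are right-handed (so a half turn about y gives the same grasp; the last joint's range is limited). The gripper opens to 87 mm and grips with 3 to 60 N. Pads are 19 mm wide; open, the fingers measure 117 mm over their backs; the gripper's body (75 mm by 190 mm) begins 51 mm behind the grasp point.
Start: joints at [-1.478, 0.527, 1.433, -0, 1.181, -0.178], TCP at [0.168, -0.602, 0.223] pointing down, gripper open.
Joint ranges: [-3.08, 3.08], [-0.75, 2.2], [0.22, 2.44], [-1.43, 4.57], [0, 2.65], [-2.85, 2.85]. Speed limits (rad/s): [2.79, 2.79, 3.14, 3.14, 3.14, 3.14].

INTERFACE

Orientations are given as a unit quaternion [x, y, z, w].
In Python, from rig import * gives the robot as it stands.
- The arm moves only by the tool drive_tool, never from a script. Its argument "plan" is a list of rows, each a list of 7 numbers: the shift along the tool's x, y, z in mm, then the turn, a rotation vector about the tool's x, y, z in degrees, then the finger opening in mm, from 0 to 87. A call has 1 to 10 rows; each row is the pose to reach, as a shift and turn from the pose commanded when the call began, along the tool's axes at that moment; what a row does not reach only later rows make up. A row lasts 1/10 s, in which the tool goes at most 50 mm and 8.59 degrees, less where a joint would pass 70% of its speed; a pose out of reach is approached as far as the arm can. A call with a gripper value outside its range is refused whole. The fingers move at their own pace and stop on an object; "newtons" is the grip in N (left out, the last holds). Time passes only in rows, so rows that repeat a pose let the fingers close. It gives the time, the measured TCP pose, the force and the opening at its end, in the units of the state.
- get_obs(): the state, without advancing time (a new reading comes with each control period).
- camera(name): name is "scene" or "top"; returns the picture (400x640x3 uint8, blue, green, red); there is no depth.
- get_calibration(name): a dict with "fx", "fy", "cx", "cy" (pixels), "origin" and "rotation" of the camera in the world. Camera axes: x right, y down, z forward; pixel columns grow to the right and rows downward; lengths in m; the calibration is good to about 2 mm. A picture is of the moment at which its call begins. get_calibration takes no time and is no camera call.
- hand_in(): hands the job in, once; it reports no verdict.
Trained networks look in the newest picture that a camera, given by its name, has taken for a name from the list of things; names that differ only in an ending like _2 or _b are one class to them, and where a whole thing is asked for, a point or a joint stands for the part that bears it (a point fixed in the world has none). Each returns a list of dicts, best first, with "conf" (0 to 1); they miss things now and then, are a little off and sometimes report something else, mostly with a low value. They report only what shows in the picture. A call takes as long as a camera call. They do not tell look-alikes from the thing itself.
- spot_in(camera, target): "location" ([column, row] in pixels, amid what is visible of it).
- mark_of(camera, target): "location" ([column, row] in pixels: a listed point, or the origin of a listed thing).
The state is a dict: "time": time; "q": joint angles; "joint_velocities": joint speeds; "joint_torque": joint torques, N m; "position": TCP position; "tool_rot": TCP orientation; "ft_force": force on the tool from outside, world axes, zero at the start; "moment": the same for the moment, N m; "grip_width": finger opening in m.
Only numpy, scipy, OpenCV 4.12 (cv2) and the standard library are available. Lean on these libraries where they do the work, as an engineer would, in place of code of your own. Each camera call takes 0.05 s, during which the arm holds its last target. There are 200 camera calls.

## Working session

There is one attempt and no reset: what is moved stays moved. The work goes in short steps, Python scripts to look and compute and a tool call to move; the robot and the scene stay as the last step left them, time stands still between calls to the robot, and variables do not carry over. Pictures are saved under pics/ and viewed, about 8 in all and at most 12, crops included, and the job is handed in when it is done.

Besides the shell and the picture viewer there is one more tool, called after "Call:" as name(argument=value, ...) on one line, values as JSON. drive_tool: Moves the arm, as the interface text tells. Its arguments: {"type":"object","properties":{"plan":{"type":"array","items":{"type":"array","items":{"type":"number"}}},"newtons":{"type":"number"}},"required":["plan"]}

```bash
ls; mkdir -p pics
cat > h.py <<'E'
from rig import *
import numpy as np, cv2
from scipy.spatial.transform import Rotation as R
def ray(cam,px):
    c=get_calibration(cam); d=np.array([(px[0]-c["cx"])/c["fx"],(px[1]-c["cy"])/c["fy"],1.])
    return np.array(c["origin"]),np.array(c["rotation"])@d
def onz(cam,px,z):
    o,d=ray(cam,px); return o+d*(z-o[2])/d[2]
def proj(cam,p):
    c=get_calibration(cam); v=np.array(c["rotation"]).T@(np.array(p)-np.array(c["origin"]))
    return np.array([c["cx"]+c["fx"]*v[0]/v[2],c["cy"]+c["fy"]*v[1]/v[2]])
def tri(a,b):
    (o1,d1),(o2,d2)=ray("scene",a),ray("top",b)
    d1=d1/np.linalg.norm(d1);d2=d2/np.linalg.norm(d2)
    s=np.linalg.lstsq(np.c_[d1,-d2],o2-o1,rcond=None)[0]
    p,q=o1+s[0]*d1,o2+s[1]*d2
    return (p+q)/2,np.linalg.norm(p-q)
E
python3 - <<'E'
from h import *
np.set_printoptions(precision=3,suppress=True)
ims=[camera(c) for c in("scene","top")]
cv2.imwrite("pics/a_scene.png",ims[0]);cv2.imwrite("pics/a_top.png",ims[1])
for c in("scene","top"):
    k=get_calibration(c);print(c,k["fx"],k["origin"],np.array(k["rotation"]).tolist())
for n in["core_center","roll_center","holder","holder_seat","fixed_hub","sprung_hub","bin","bin_mouth","tub","bowl","jar","spoon"]:
    for c in("scene","top"):
        print(n,c,[(np.round(r["location"],1).tolist(),round(r["conf"],2)) for r in mark_of(c,n)][:4])
print(get_obs())
E
```

```text
pics
scene 371.7412434307982 [ 0.893 -0.327  1.   ] [0.8744142661542716, 0.4111698454753065, -0.1103413658966059, -0.2327312447647946]
top 506.27714132065097 [ 0.17  -0.036  1.727] [0.7226275068727601, -0.682176229234238, 0.07578061092943572, -0.08186804984715833]
core_center scene [([264.8, 277.0], 0.57)]
core_center top [([390.8, 193.2], 0.6)]
roll_center scene [([231.5, 232.3], 0.95), ([176.5, 214.9], 0.73), ([345.6, 245.0], 0.66), ([429.5, 191.0], 0.49)]
roll_center top [([377.2, 252.0], 0.98), ([320.6, 182.7], 0.84), ([409.1, 305.8], 0.49)]
holder scene [([268.2, 289.1], 0.72), ([346.5, 243.8], 0.52)]
holder top [([387.7, 201.8], 0.73)]
holder_seat scene [([263.8, 273.1], 0.84), ([288.5, 269.5], 0.44)]
holder_seat top [([389.1, 195.9], 0.96)]
fixed_hub scene [([237.4, 279.1], 0.75)]
fixed_hub top [([408.3, 201.6], 0.68), ([378.2, 186.9], 0.45)]
sprung_hub scene [([288.0, 266.1], 0.52)]
sprung_hub top [([375.5, 184.7], 0.6)]
bin scene [([428.8, 190.1], 0.68), ([263.8, 275.6], 0.46)]
bin top [([226.7, 175.1], 0.7)]
bin_mouth scene [([429.6, 142.7], 0.75), ([268.4, 292.4], 0.44)]
bin_mouth top [([222.0, 167.6], 0.96)]
tub scene [([302.0, 219.9], 0.85)]
tub top [([327.3, 223.1], 0.79)]
bowl scene [([390.4, 301.5], 0.75)]
bowl top [([324.0, 130.5], 0.65)]
jar scene [([329.9, 328.4], 0.8)]
jar top [([369.8, 150.6], 0.6)]
spoon scene [([350.2, 142.5], 0.77)]
spoon top [([234.2, 259.1], 0.65), ([326.7, 224.3], 0.44)]
{'time': 1.3, 'q': array([-1.477,  0.528,  1.433, -0.   ,  1.181, -0.178]), 'joint_velocities': array([-0.   , -0.001,  0.001, -0.001, -0.001,  0.001]), 'joint_torque': array([  0.   , -44.002, -17.698,   0.063,   0.05 ,   0.   ]), 'position': array([ 0.168, -0.602,  0.223]), 'tool_rot': array([ 0.096, -0.701,  0.701, -0.096]), 'ft_force': array([0.572, 0.529, 0.049]), 'moment': array([-0.032, -0.033,  0.01 ]), 'grip_width': 0.08686741168049958}
```

```bash
sed -i 's/np.array(c\["rotation"\])@d/R.from_quat(c["rotation"]).apply(d)/; s/np.array(c\["rotation"\]).T@(\(.*\))$/R.from_quat(c["rotation"]).inv().apply(\1)/' h.py; grep -n rotation h.py
python3 - <<'E'
from h import *
np.set_printoptions(precision=3,suppress=True)
a=cv2.imread("pics/a_scene.png");b=cv2.imread("pics/a_top.png")
cv2.imwrite("pics/b_scene.png",cv2.resize(a[90:390,120:520],(800,600),interpolation=cv2.INTER_CUBIC))
cv2.imwrite("pics/b_top.png",cv2.resize(b[90:390,140:540],(800,600),interpolation=cv2.INTER_CUBIC))
for n,s,t in[("core",(264.8,277),(390.8,193.2)),("seat",(263.8,273.1),(389.1,195.9)),("holder",(268.2,289.1),(387.7,201.8)),("fixed",(237.4,279.1),(408.3,201.6)),("sprung",(288,266.1),(375.5,184.7)),("rollA",(231.5,232.3),(377.2,252)),("rollB",(176.5,214.9),(409.1,305.8)),("rollC",(345.6,245),(320.6,182.7)),("bin",(428.8,190.1),(226.7,175.1)),("mouth",(429.6,142.7),(222,167.6)),("tub",(302,219.9),(327.3,223.1)),("bowl",(390.4,301.5),(324,130.5)),("jar",(329.9,328.4),(369.8,150.6)),("spoon",(350.2,142.5),(234.2,259.1))]:
    print(n,*tri(s,t))
E
```

```text
6:    return np.array(c["origin"]),R.from_quat(c["rotation"]).apply(d)
10:    c=get_calibration(cam); v=R.from_quat(c["rotation"]).inv().apply(np.array(p)-np.array(c["origin"]))
core [ 0.575 -0.243  0.098] 0.0002845621892326441
seat [ 0.565 -0.239  0.098] 0.0011746653781026545
holder [ 0.571 -0.247 -0.011] 0.0014856120119340923
fixed [ 0.545 -0.299  0.119] 0.0014846687085433563
sprung [ 0.596 -0.187  0.121] 0.005313750014404117
rollA [ 0.384 -0.223  0.026] 0.021863209509957994
rollB [ 0.216 -0.327  0.008] 0.001695064127129841
rollC [ 0.618 -0.007  0.024] 0.0031790591674039914
bin [ 0.636  0.329 -0.006] 0.006736057390019386
mouth [0.597 0.297 0.22 ] 0.0004014736124893827
tub [ 0.475 -0.044  0.015] 0.010328975081455676
bowl [ 0.814 -0.012  0.006] 0.007903448188930687
jar [ 0.758 -0.18  -0.021] 0.0027593942942497687
spoon [ 0.337  0.27  -0.006] 0.0036274188073672537
```

View pics/b_scene.png

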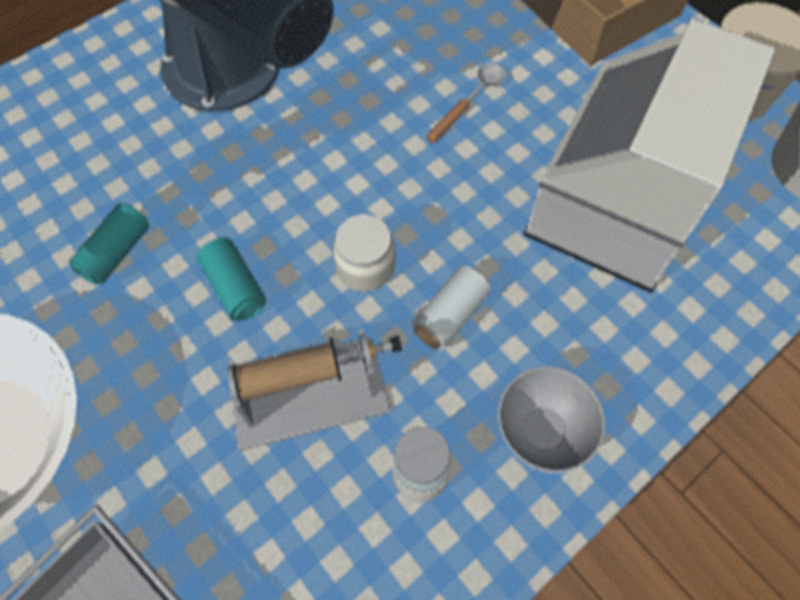

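View pics/b_top.png

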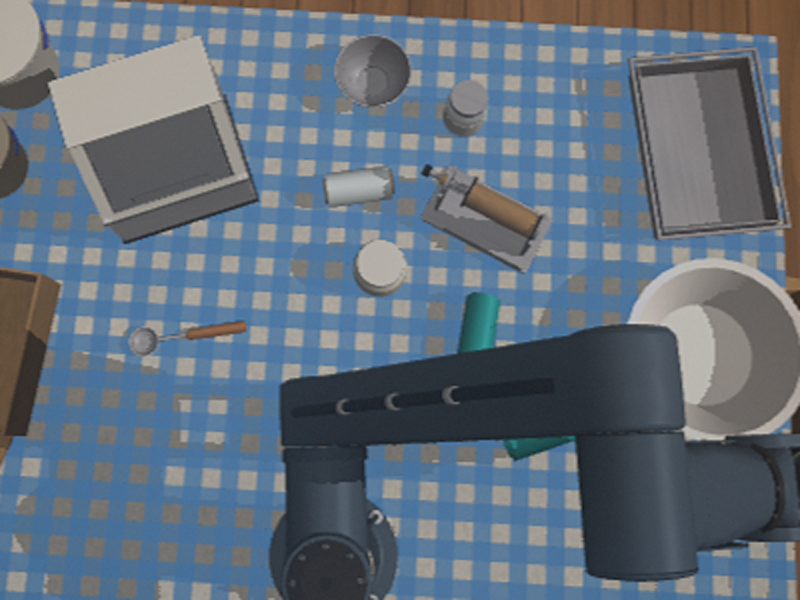

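Run:
```python
from h import *
np.set_printoptions(precision=3,suppress=True)
a=cv2.imread("pics/a_scene.png");b=cv2.imread("pics/a_top.png")
def c(im,x,y,w=80,h=60): return cv2.resize(im[y:y+h,x:x+w],(400,300),interpolation=cv2.INTER_CUBIC)
v=np.vstack([np.hstack([c(a,232,250),c(b,345,165)]),np.hstack([c(a,310,215),c(b,285,155)])])
cv2.imwrite("pics/c.png",v)
# bin corners: b_top crop px -> full
f=lambda p:(140+p[0]/2,90+p[1]/2)
g=lambda p:(120+p[0]/2,90+p[1]/2)
print("hood back top",onz("top",f((50,85)),.285),onz("top",f((200,38)),.285))
print("base front",onz("top",f((125,240)),0),onz("top",f((257,200)),0))
print("scene base right side",onz("scene",g((527,233)),0),onz("scene",g((655,288)),0))
```

```text
hood back top [0.678 0.465 0.285] [0.766 0.246 0.285]
base front [0.502 0.397 0.   ] [0.586 0.173 0.   ]
scene base right side [0.591 0.177 0.   ] [0.777 0.257 0.   ]
```

View pics/c.png

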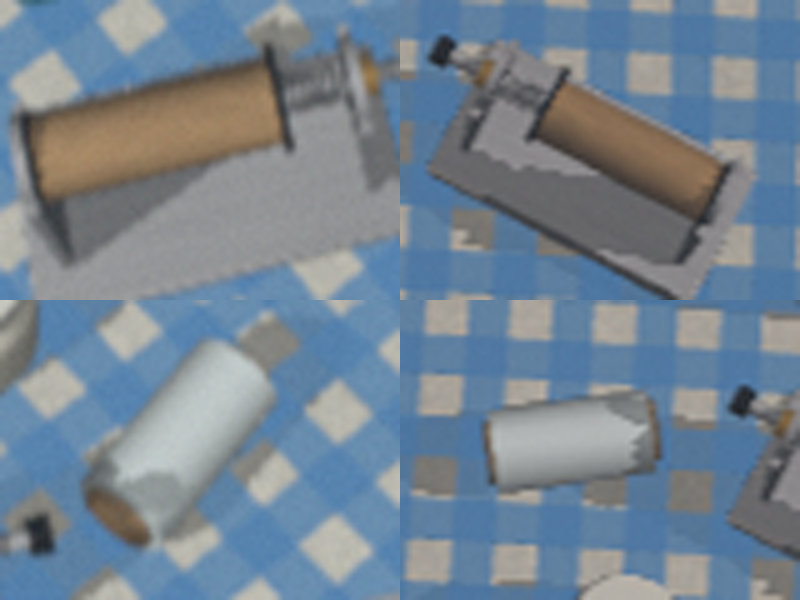

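Run:
```python
from h import *
np.set_printoptions(precision=4,suppress=True)
def ang(d): return np.degrees(np.arctan2(d[1],d[0]))
P=lambda n,a,b:print(n,a,b,"mid",(a+b)/2,"len",np.linalg.norm(a-b),"ang",ang(b-a))
P("core top",onz("top",(407.4,203.4),.1),onz("top",(375,186),.1))
P("core scene",onz("scene",(239,281.4),.1),onz("scene",(288.4,271.4),.1))
P("core tri",tri((239,281.4),(407.4,203.4))[0],tri((288.4,271.4),(375,186))[0])
P("roll top",onz("top",(336.2,180),.03),onz("top",(303,185.4),.03))
P("roll scene",onz("scene",(310+120/5,215+218/5),.03),onz("scene",(310+243/5,215+68/5),.03))
print(R.from_quat(get_obs()["tool_rot"]).as_matrix())
print(get_obs()["q"])
```

```text
core top [ 0.5431 -0.2987  0.1   ] [ 0.596  -0.1903  0.1   ] mid [ 0.5696 -0.2445  0.1   ] len 0.12060436503764531 ang 63.96226600154099
core scene [ 0.5442 -0.2994  0.1   ] [ 0.6019 -0.1893  0.1   ] mid [ 0.573  -0.2443  0.1   ] len 0.1243360654899787 ang 62.34891394233048
core tri [ 0.5435 -0.2992  0.0981] [ 0.5987 -0.1896  0.0922] mid [ 0.5711 -0.2444  0.0952] len 0.12287006853167651 ang 63.25305817476793
roll top [ 0.6281 -0.062   0.03  ] [0.6022 0.0518 0.03  ] mid [ 0.6152 -0.0051  0.03  ] len 0.11661388703491847 ang 102.82214359843097
roll scene [ 0.6303 -0.0593  0.03  ] [0.6061 0.0551 0.03  ] mid [ 0.6182 -0.0021  0.03  ] len 0.11694187369685402 ang 101.93234752695203
[[-0.9633 -0.      0.2685]
 [-0.2685 -0.     -0.9633]
 [ 0.     -1.      0.    ]]
[-1.4775  0.5275  1.4327 -0.      1.1814 -0.1785]
```

```bash
cat >> h.py <<'E'
np.set_printoptions(precision=4,suppress=True)
YAW=np.radians(63.5)
def frame(zang,tiltx=0,tiltz=0):
    """tool down, jaws at zang (deg); then turned about tool x and tool z (deg)"""
    a=np.radians(zang); z=np.array([np.cos(a),np.sin(a),0]); y=np.array([0,0,-1.])
    M=R.from_matrix(np.c_[np.cross(y,z),y,z])
    return M*R.from_rotvec([np.radians(tiltx),0,0])*R.from_rotvec([0,0,np.radians(tiltz)])
def rel(g,M,back=.019):
    """row to bring grasp point to g with tool rotation M, from present pose"""
    o=get_obs(); M0=R.from_quat(o["tool_rot"]); p=np.array(g)+M.apply([0,back,0])
    s=M0.inv().apply(p-o["position"])*1000; r=np.degrees((M0.inv()*M).as_rotvec())
    print("row",np.round(s,1).tolist(),np.round(r,2).tolist(),"|s|",round(np.linalg.norm(s)),"ang",round(np.linalg.norm(r),1))
def state():
    o=get_obs(); M=R.from_quat(o["tool_rot"])
    print("t",o["time"],"tcp",o["position"],"grasp",o["position"]-M.apply([0,.019,0]),"F",o["ft_force"],"w",o["grip_width"],"\nq",o["q"],"M",M.as_matrix().tolist())
E
python3 - <<'E'
from h import *
def ang(d): return np.degrees(np.arctan2(d[1],d[0]))
a,b=onz("top",(399.4,224.6),.008),onz("top",(351,199),.008);print(a,b,np.linalg.norm(a-b),ang(b-a))
k,f=onz("top",(353.5,174),.105),onz("top",(407.4,203.4),.1);print("knob-fixed",k,np.linalg.norm(k-f),ang(k-f))
rel([.571,-.2445,.19],frame(-26.5))
E
```

```text
[ 0.4878 -0.2876  0.008 ] [ 0.5686 -0.1172  0.008 ] 0.1885113484522503 64.62595746347381
knob-fixed [ 0.6318 -0.1171  0.105 ] 0.20211837849314426 63.96504290843469
row [-484.4, 51.5, -236.2] [-0.0, -47.93, 0.0] |s| 541 ang 47.9
```

Call:
drive_tool(plan=[[-20,-40,-10,0,-4,0,80],[-100,-40,-50,0,-12,0,80],[-484,20,-236,0,-48,0,80],[-484,20,-236,0,-48,0,80],[-484,20,-236,0,-48,0,80],[-484,20,-236,0,-48,0,80],[-484,20,-236,0,-48,0,80],[-484,51,-236,0,-48,0,80],[-484,51,-236,0,-48,0,80],[-484,51,-236,0,-48,0,80]])

```text
time: 2.3
position: [0.5172, -0.292, 0.1912]
tool_rot: [0.372, -0.601, 0.601, -0.373]
ft_force: [0.1, -0.1, 0.4]
grip_width: 0.0798
```

Run:
```python
from h import *
state()
for c in("scene","top"): cv2.imwrite(f"pics/d_{c}.png",camera(c))
rel([.571,-.2445,.19],frame(-26)); rel([.571,-.2445,.101],frame(-26))
b=cv2.imread("pics/d_top.png")[150:250,320:453]; a=cv2.imread("pics/d_scene.png")[190:340,200:400]
cv2.imwrite("pics/d.png",np.hstack([cv2.resize(a,(400,300)),cv2.resize(b,(400,300))]))
```

```text
t 2.3 tcp [ 0.5172 -0.292   0.1912] grasp [ 0.5171 -0.292   0.2102] F [ 0.1429 -0.1347  0.3564] w 0.07981809920219607 
q [-0.702   0.5223  1.5457 -0.      1.0727 -0.2407] M [[-0.4450893413229342, 0.000626012185946101, 0.8954859498336419], [-0.8954861357563315, -0.0005821897401849796, -0.4450890267388087], [0.0002427115779035649, -0.9999996345818581, 0.00081971168131309]]
row [-62.1, 18.7, 28.0] [0.13, -0.05, -0.16] |s| 71 ang 0.2
row [-61.9, 107.7, 28.2] [0.13, -0.05, -0.16] |s| 127 ang 0.2
```

View pics/d.png

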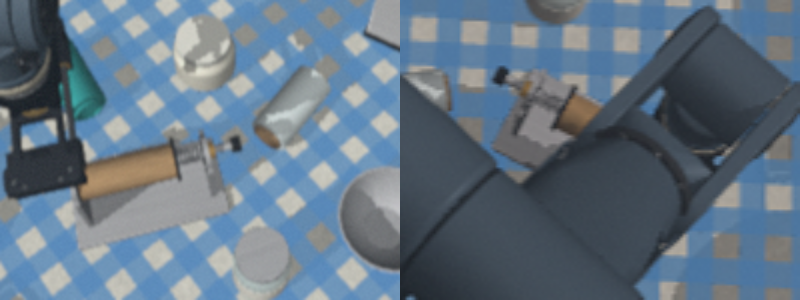

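Call:
drive_tool(plan=[[-40,0,18,0,0,0,80],[-62,10,28,0,0,0,80],[-62,50,28,0,0,0,80],[-62,90,28,0,0,0,80],[-62,107,28,0,0,0,80],[-62,107,28,0,0,0,80]])

```text
time: 3.0
position: [0.566, -0.2497, 0.0815]
tool_rot: [-0.373, 0.603, -0.599, 0.371]
ft_force: [0.5, 0.3, 0.2]
grip_width: 0.0801
```

Run:
```python
from h import *
state()
for c in("scene","top"): cv2.imwrite(f"pics/e_{c}.png",camera(c))
a=cv2.imread("pics/e_scene.png")[210:330,190:350]
cv2.imwrite("pics/e.png",cv2.resize(a,(800,600),interpolation=cv2.INTER_CUBIC))
```

```text
t 3.0 tcp [ 0.566  -0.2497  0.0815] grasp [ 0.5661 -0.2497  0.1005] F [0.5432 0.2902 0.2258] w 0.0800970989345829 
q [-0.5956  0.7019  1.5543 -0.0004  0.8921 -0.1338] M [[-0.4454004718307568, -0.00572792056727367, 0.8953131355112102], [-0.8953312818904353, 0.0034766755378836944, -0.4453872566605767], [-0.0005615704491500617, -0.9999775515746239, -0.00667689938903962]]
```

View pics/e.png

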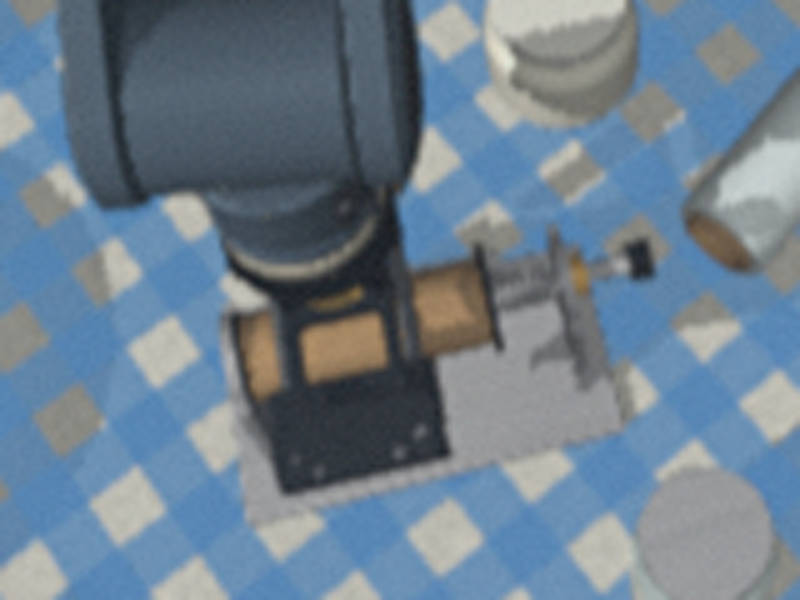

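Call:
drive_tool(plan=[[0,0,0,0,0,0,40],[0,0,0,0,0,0,40],[0,0,0,0,0,0,40],[0,0,0,0,0,0,40],[0,0,0,0,0,0,40]], newtons=25)

```text
time: 3.6
position: [0.5682, -0.2502, 0.0848]
tool_rot: [-0.373, 0.601, -0.601, 0.372]
ft_force: [-4.2, 1.4, 1.1]
grip_width: 0.048
```

Call:
drive_tool(plan=[[0,0,0,0,0,0,40],[0,0,0,0,0,0,40],[0,0,0,0,0,0,40]])

```text
time: 3.9
position: [0.5671, -0.2496, 0.0842]
tool_rot: [-0.373, 0.602, -0.6, 0.372]
ft_force: [-4.1, 1.2, 2.7]
grip_width: 0.0438
```

Run:
```python
from h import *
state()
```

```text
t 3.9 tcp [ 0.5671 -0.2496  0.0842] grasp [ 0.5671 -0.2496  0.1032] F [-4.087   1.1964  2.6502] w 0.043787771165452405 
q [-0.5945  0.6978  1.5533 -0.0006  0.8937 -0.1335] M [[-0.44449497288748985, -0.0029045306811542604, 0.8957766366562994], [-0.8957813439347312, 0.0013807638711034464, -0.4444928316065616], [5.418705048082506e-05, -0.9999948285829555, -0.0032155669965141798]]
```

Call:
drive_tool(plan=[[-6,0,0,0,0,0,40],[-12,0,0,0,0,0,40],[-18,0,0,0,0,0,40],[-20,0,0,0,0,0,40],[-20,0,0,0,0,0,40]], newtons=30)

```text
time: 4.4
position: [0.5753, -0.234, 0.0841]
tool_rot: [0.375, -0.6, 0.601, -0.371]
ft_force: [-7.3, -6.3, 2.3]
grip_width: 0.0432
```

Run:
```python
from h import *
state()
for c in("scene","top"): cv2.imwrite(f"pics/f_{c}.png",camera(c))
a=cv2.imread("pics/f_scene.png")[240:330,210:330]
cv2.imwrite("pics/f.png",cv2.resize(a,(800,600),interpolation=cv2.INTER_CUBIC))
```

```text
t 4.4 tcp [ 0.5753 -0.234   0.0841] grasp [ 0.5754 -0.2339  0.1031] F [-7.2791 -6.3016  2.2502] w 0.04318469892225615 
q [-0.5636  0.6994  1.5494 -0.0061  0.8949 -0.1012] M [[-0.4426250768588986, -0.004376257353476742, 0.8966960966276315], [-0.8966954059035466, -0.002875520761775524, -0.4426387696664436], [0.004515569413542475, -0.9999862897819776, -0.0026513922657238898]]
```

View pics/f.png

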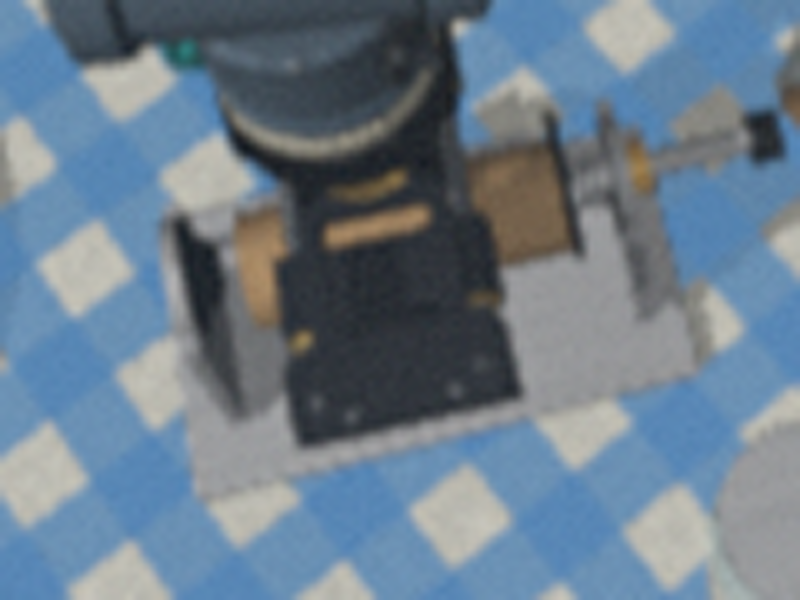

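Call:
drive_tool(plan=[[3,-9,0,0,0,-7,40],[6,-18,0,0,0,-14,40],[8,-27,0,0,0,-21,40],[9,-36,0,0,0,-28,40],[9,-46,0,0,0,-35,40],[9,-48,0,0,0,-35,40]])

```text
time: 5.1
position: [0.5732, -0.2401, 0.1318]
tool_rot: [0.539, -0.459, 0.685, -0.173]
ft_force: [-5.0, -6.9, -0.4]
grip_width: 0.0434
```

Run:
```python
from h import *
state()
for c in("scene","top"): cv2.imwrite(f"pics/g_{c}.png",camera(c))
```

```text
t 5.1 tcp [ 0.5732 -0.2401  0.1318] grasp [ 0.5781 -0.2302  0.1473] F [-4.9923 -6.8763 -0.3628] w 0.043407701300428723 
q [-0.2945  0.7482  1.458  -0.6748  1.1519  0.5134] M [[-0.35883809700660385, -0.25750057819838956, 0.897178172028374], [-0.7323494193342375, -0.5182661435732095, -0.4416611058566954], [0.578705061441046, -0.8155327440717809, -0.0026067622190592415]]
```

Call:
drive_tool(plan=[[15,-5,0,0,0,0,40],[40,-10,0,0,0,0,40],[70,-20,0,0,0,0,40],[90,-50,0,0,0,0,40],[110,-90,0,0,0,0,40],[120,-130,0,0,0,0,40],[120,-150,0,0,0,0,40],[120,-150,0,0,0,0,40]])

```text
time: 6.0
position: [0.5711, -0.2509, 0.3276]
tool_rot: [0.533, -0.459, 0.688, -0.177]
ft_force: [-0.4, -1.0, -1.2]
grip_width: 0.043
```

Run:
```python
from h import *
state()
for c in("scene","top"): cv2.imwrite(f"pics/g_{c}.png",camera(c))
a=cv2.imread("pics/g_scene.png")[180:330,180:380]
cv2.imwrite("pics/g.png",cv2.resize(a,(800,600),interpolation=cv2.INTER_CUBIC))
bx=np.array([np.cos(np.radians(22)),np.sin(np.radians(22)),0]);mouth=np.array([.595,.301,.217])
n=.643*bx+[0,0,-.766]; up=.643*bx+[0,0,.766]; N=.766*bx-np.array([0,0,.643])
M=frame(22,40); print("y",M.as_matrix()[:,1],n)
M=frame(22,-40); print("y",M.as_matrix()[:,1],n)
```

```text
t 6.0 tcp [ 0.5711 -0.2509  0.3276] grasp [ 0.5758 -0.2411  0.3432] F [-0.4199 -1.0005 -1.2265] w 0.0429848015082743 
q [-0.3143  0.5186  1.2996 -0.6082  1.441   0.2653] M [[-0.3686578156725928, -0.24532749397710804, 0.8966079609519564], [-0.7333166774381474, -0.5160030119968207, -0.44270480255050904], [0.5712600682128841, -0.820704156385918, 0.010325800515706633]]
y [ 0.596   0.2408 -0.766 ] [ 0.5962  0.2409 -0.766 ]
y [-0.596  -0.2408 -0.766 ] [ 0.5962  0.2409 -0.766 ]
```

View pics/g.png

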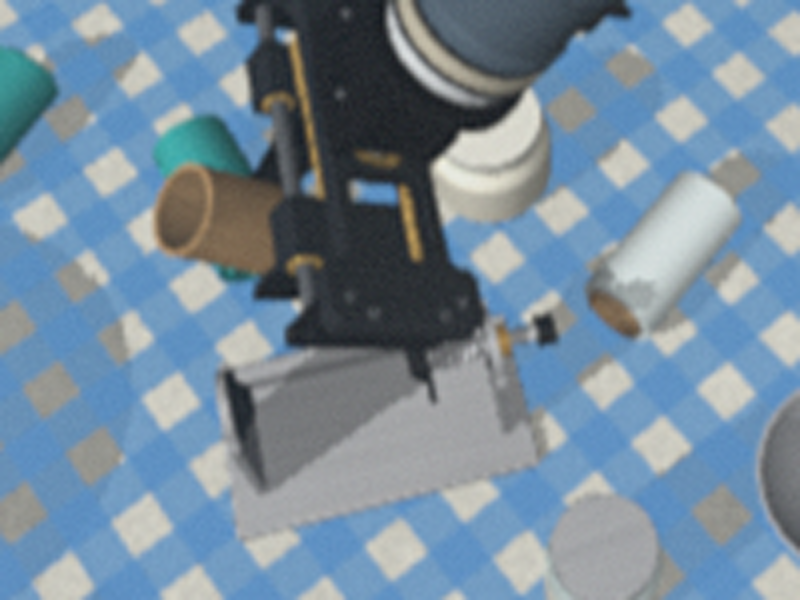

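```bash
cat >> h.py <<'E'
bx=np.array([np.cos(np.radians(22)),np.sin(np.radians(22)),0]);mouth=np.array([.595,.301,.217]);ez=np.array([0,0,1.])
bup=.643*bx+.766*ez; bN=.766*bx-.643*ez
def binp(s,g): return mouth+s*bup+g*bN
def rel_cmd(M0,p0,g,M): pass
E
python3 - <<'E'
from h import *
print(binp(-.025,-.09),binp(-.025,.042)); rel(binp(-.025,-.1)+[0,0,.03],frame(22,55))
E
```

```text
[0.5162 0.2692 0.2557] [0.6099 0.307  0.1708]
row [-392.1, -222.7, -272.5] [64.79, -27.95, 53.73] |s| 527 ang 88.7
```

Call:
drive_tool(plan=[[20,-40,0,0,0,0,40],[-390,-240,-272,65,-28,54,40],[-390,-240,-272,65,-28,54,40],[-390,-240,-272,65,-28,54,40],[-390,-240,-272,65,-28,54,40],[-390,-240,-272,65,-28,54,40],[-390,-240,-272,65,-28,54,40],[-390,-223,-272,65,-28,54,40],[-390,-223,-272,65,-28,54,40],[-390,-223,-272,65,-28,54,40]])

```text
time: 7.1
position: [0.5281, 0.169, 0.2995]
tool_rot: [-0.328, 0.25, -0.581, 0.702]
ft_force: [-0.8, 0.1, 0.2]
grip_width: 0.0432
```

Run:
```python
from h import *
state(); rel(binp(-.025,-.1),frame(22,55))
```

```text
t 7.1 tcp [0.5281 0.169  0.2995] grasp [0.5157 0.1669 0.3138] F [-0.8184  0.1381  0.1626] w 0.04315282487827282 
q [ 0.0734  0.1585  2.0548  0.29    0.2172 -0.3985] M [[0.19899781327913812, 0.6517096124288462, 0.7318978421733217], [-0.9795529237581639, 0.10972052378481778, 0.16863414902450202], [0.029596281302791794, -0.7504904980932326, 0.6602182006009965]]
row [-103.3, 44.6, -17.8] [13.78, -5.77, 8.99] |s| 114 ang 17.4
```

Run:
```python
from h import *
rel(binp(-.030,-.06),frame(22,50))
```

```text
row [-109.1, 84.8, -18.6] [8.79, -6.14, 8.71] |s| 139 ang 13.8
```

Call:
drive_tool(plan=[[-100,40,-18,5,-3,5,40],[-109,60,-18,9,-6,9,40],[-109,84,-18,9,-6,9,40],[-109,84,-18,9,-6,9,40],[-109,84,-18,9,-6,9,40]])

```text
time: 7.6
position: [0.5247, 0.2355, 0.2736]
tool_rot: [-0.301, 0.243, -0.514, 0.766]
ft_force: [0.3, 0.8, -0.4]
grip_width: 0.0434
```

Run:
```python
from h import *
state(); rel(binp(-.030,-.06),frame(22,50)); rel(binp(-.030,.038),frame(22,50))
for c in("scene","top"): cv2.imwrite(f"pics/h_{c}.png",camera(c))
a=cv2.imread("pics/h_scene.png")[60:260,280:520];b=cv2.imread("pics/h_top.png")[100:260,170:350]
cv2.imwrite("pics/h.png",np.hstack([cv2.resize(a,(400,333)),cv2.resize(b,(375,333))]))
```

```text
t 7.6 tcp [0.5247 0.2355 0.2736] grasp [0.5126 0.23   0.2871] F [ 0.3493  0.8167 -0.4379] w 0.043394662381894565 
q [ 0.1066  0.2415  2.0981  1.3626  0.2273 -1.4987] M [[0.3534839975199917, 0.6406242886163125, 0.6816520991914647], [-0.9333478097492836, 0.2902531922797065, 0.21122251396964167], [-0.06253742506293486, -0.710882272395566, 0.7005251353521974]]
row [-31.9, 66.3, -11.6] [5.38, -3.49, -1.51] |s| 74 ang 6.6
row [-29.6, 163.8, -2.4] [5.38, -3.49, -1.51] |s| 166 ang 6.6
```

View pics/h.png

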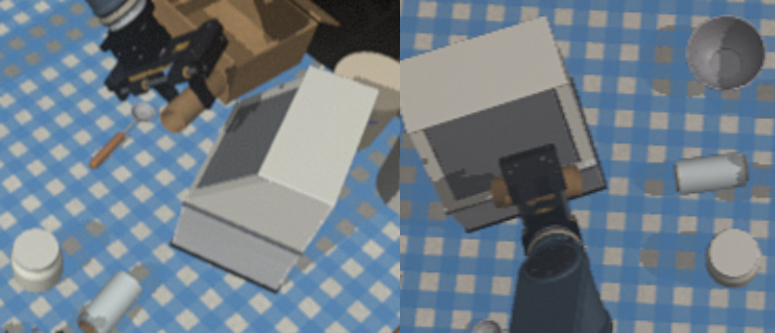

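Run:
```python
from h import *
rel(binp(-.032,-.05),frame(22,43)); rel(binp(-.032,.026),frame(22,43))
```

```text
row [-31.0, 76.2, -13.8] [-1.46, -3.49, -1.76] |s| 83 ang 4.2
row [-29.2, 151.8, -6.5] [-1.46, -3.49, -1.76] |s| 155 ang 4.2
```

Call:
drive_tool(plan=[[-20,20,-10,0,-2,-1,40],[-31,50,-14,-1,-3,-2,40],[-31,76,-14,-1,-3,-2,40],[-31,76,-14,-1,-3,-2,40],[-31,76,-14,-1,-3,-2,40],[-31,76,-14,-1,-3,-2,40]], newtons=35)

```text
time: 8.3
position: [0.5537, 0.284, 0.2123]
tool_rot: [-0.326, 0.222, -0.517, 0.76]
ft_force: [-0.6, -1.0, -0.4]
grip_width: 0.0433
```

Run:
```python
from h import *
state();rel(binp(-.032,-.05),frame(22,43)); rel(binp(-.032,.026),frame(22,43))
```

```text
t 8.3 tcp [0.5537 0.284  0.2123] grasp [0.5415 0.2792 0.226 ] F [-0.6476 -1.0202 -0.362 ] w 0.043319332189406035 
q [ 0.2516  0.4232  2.0409  2.3114  0.1167 -2.4045] M [[0.3669977950959706, 0.6408320955716735, 0.6742750504652486], [-0.9302214793356651, 0.2534380573608424, 0.26543765833756394], [-0.0007859880806975195, -0.7246401702682372, 0.6891269881932918]]
row [-0.2, 0.2, -1.9] [-0.56, -0.37, 0.29] |s| 2 ang 0.7
row [-0.7, 75.8, 6.6] [-0.56, -0.37, 0.29] |s| 76 ang 0.7
```

```bash
cat > fk.py <<'E'
from h import *
from scipy.optimize import least_squares
D=[([-1.4775,.5275,1.4327,0,1.1814,-.1785],[.168,-.602,.223]),([-.702,.5223,1.5457,0,1.0727,-.2407],[.5172,-.292,.1912]),
([-.5956,.7019,1.5543,-.0004,.8921,-.1338],[.566,-.2497,.0815]),([-.2945,.7482,1.458,-.6748,1.1519,.5134],[.5732,-.2401,.1318]),
([-.3143,.5186,1.2996,-.6082,1.441,.2653],[.5711,-.2509,.3276]),([.0734,.1585,2.0548,.29,.2172,-.3985],[.5281,.169,.2995]),
([.1066,.2415,2.0981,1.3626,.2273,-1.4987],[.5247,.2355,.2736]),([.2516,.4232,2.0409,2.3114,.1167,-2.4045],[.5537,.284,.2123])]
e=lambda a,t:R.from_euler(a,t)
def fk(q,p):
    r0,z0,a1,b,a2,L=p
    A=e('z',q[0]);B=A*e('y',q[1]);C=B*e('y',q[2]);W=C*e('z',q[3])*e('y',q[4])
    return A.apply([r0,0,z0])+B.apply([0,0,a1])+C.apply([b,0,a2])+W.apply([0,0,L]), W*e('z',q[5])
def res(p): return np.concatenate([fk(q,p)[0]-x for q,x in D])
s=least_squares(res,[0,.3,.4,0,.3,.3]); P=s.x
# constant offset tool frame
OFF=None
def tool(q):
    x,W=fk(q,P); return x,W*OFF
x,W=fk(D[7][0],P)
OFF=W.inv()*R.from_matrix([[0.3669978,.6408321,.6742751],[-.9302215,.2534381,.2654377],[-.000786,-.7246402,.689127]])
LO=np.array([-3.08,-.75,.22,-1.43,0,-2.85]);HI=np.array([3.08,2.2,2.44,4.57,2.65,2.85])
def ik(g,M,q0):
    pt=np.array(g)+M.apply([0,.019,0])
    def f(q):
        x,T=tool(q); return np.r_[(x-pt)*5,(T.inv()*M).as_rotvec()]
    s=least_squares(f,np.clip(q0,LO+.01,HI-.01),bounds=(LO,HI)); return s.x,np.linalg.norm(s.fun)
E
python3 - <<'E'
from fk import *
print(P,abs(s.fun).max(),OFF.as_matrix())
for tl in(35,40,43,50):
  for g in(-.05,.026):
    for q0 in([.3,.45,2,0,.1,0],[.3,.45,2,2.3,.1,-2.4]): print(tl,g,*ik(binp(-.032,g),frame(22,tl),q0))
E
```

```text
[0.089  0.1966 0.5022 0.0637 0.3196 0.2214] 0.12925317787143137 [[ 0.      0.0001 -1.    ]
 [-1.     -0.     -0.    ]
 [-0.      1.      0.0001]]
35 -0.05 [ 0.4983  0.4319  1.8776 -0.2867  0.2334  0.3731] 3.643599908421628e-15
35 -0.05 [ 0.4714  0.4473  1.9746  1.9716  0.     -1.9027] 0.13052509800978243
35 0.026 [ 0.4862  0.5938  1.764  -0.3243  0.1847  0.403 ] 4.1263496522154635e-15
35 0.026 [ 0.4645  0.6041  1.8399  1.0743  0.     -1.0104] 0.10588037561792199
40 -0.05 [ 0.5016  0.434   1.9311 -0.747   0.1113  0.8342] 3.917425156986817e-10
40 -0.05 [ 0.4708  0.4403  1.9656  2.4414  0.     -2.376 ] 0.0711982433857897
40 0.026 [ 0.4889  0.5975  1.8163 -1.1252  0.0747  1.2045] 4.762250921228375e-10
40 0.026 [ 0.464   0.5993  1.8302  2.698   0.     -2.6371] 0.054942848883637006
43 -0.05 [ 0.5031  0.4363  1.9553 -1.43    0.0811  1.5175] 0.009077336672528056
43 -0.05 [ 0.4704  0.4361  1.9604  2.7281  0.     -2.6647] 0.06043024795007624
43 0.026 [ 0.489   0.5964  1.82   -1.43    0.0691  1.5088] 0.03483486207140783
43 0.026 [ 0.4621  0.598   1.8322  2.9085  0.0194 -2.85  ] 0.06213683474042984
50 -0.05 [ 0.5023  0.4262  1.9434 -1.43    0.0803  1.515 ] 0.11768207707089205
50 -0.05 [ 0.4549  0.4453  2.0092  2.9045  0.1577 -2.85  ] 0.09984740002240411
50 0.026 [ 0.4879  0.5893  1.8071 -1.43    0.0674  1.5064] 0.144462090724727
50 0.026 [ 0.4458  0.6116  1.8884  2.901   0.2022 -2.85  ] 0.10463924791216225
```

```bash
sed -i 's/r0,z0,a1,b,a2,L=p/r0,z0,a1,b,a2,L,dy=p/; s/A.apply(\[r0,0,z0\])/A.apply([r0,dy,z0])/; s/\[0,.3,.4,0,.3,.3\]/[0,.3,.4,0,.3,.3,.1]/' fk.py
python3 - <<'E'
from fk import *
print(P,abs(s.fun).max())
for tl in(35,40,43,50):
  for g in(-.05,.026):
    for q0 in([.3,.45,2,0,.1,0],[.3,.45,2,2.3,.1,-2.4],[.3,.45,2,3,.1,2.6]):
      q,r=ik(binp(-.032,g),frame(22,tl),q0)
      if r<1e-3: print(tl,g,q)
E
```

```text
[-0.0002  0.2743  0.5879  0.1139  0.3918  0.3054  0.111 ] 0.0003480632098144809
35 -0.05 [ 0.2584  0.4036  1.9427  0.3676  0.2012 -0.4639]
35 -0.05 [ 0.2584  0.4036  1.9427  0.3676  0.2012 -0.4639]
35 0.026 [ 0.2733  0.5507  1.8436  0.4288  0.153  -0.5152]
35 0.026 [ 0.2733  0.5507  1.8436  0.4288  0.153  -0.5152]
40 -0.05 [ 0.2524  0.4127  2.0033  1.2126  0.0902 -1.3124]
40 -0.05 [ 0.2524  0.4127  2.0033  1.2126  0.0902 -1.3124]
40 0.026 [ 0.2687  0.5617  1.9019  1.7949  0.0759 -1.884 ]
40 0.026 [ 0.2687  0.5617  1.9019  1.7949  0.0759 -1.884 ]
43 -0.05 [ 0.2487  0.4227  2.0387  2.189   0.1131 -2.2913]
43 -0.05 [ 0.2487  0.4227  2.0387  2.189   0.1131 -2.2913]
43 0.026 [ 0.2659  0.5724  1.9353  2.5215  0.1388 -2.6126]
43 0.026 [ 0.2659  0.5724  1.9353  2.5215  0.1388 -2.6126]
```

Call:
drive_tool(plan=[[0,10,1,-1,0,0,40],[0,20,2,-1.5,0,0,40],[0,30,3,-1.5,0,0,40],[0,40,4,-1.5,0,0,40],[0,50,5,-1.5,0,0,40],[0,50,5,-1.5,0,0,40]])

```text
time: 8.9
position: [0.5898, 0.2977, 0.1812]
tool_rot: [-0.335, 0.228, -0.514, 0.756]
ft_force: [-0.9, -0.1, 0.3]
grip_width: 0.0432
```

Run:
```python
from h import *
state();rel(binp(-.032,.026),frame(22,42))
for c in("scene","top"): cv2.imwrite(f"pics/i_{c}.png",camera(c))
a=cv2.imread("pics/i_scene.png")[70:210,330:520];b=cv2.imread("pics/i_top.png")[100:240,150:310]
cv2.imwrite("pics/i.png",np.hstack([cv2.resize(a,(434,320)),cv2.resize(b,(366,320))]))
```

```text
t 8.9 tcp [0.5898 0.2977 0.1812] grasp [0.5779 0.293  0.1952] F [-0.8816 -0.0579  0.2697] w 0.0432479722694534 
q [ 0.2631  0.516   1.9582  2.2903  0.1007 -2.376 ] M [[0.36675497369376386, 0.625153787169554, 0.688965551866311], [-0.930317533324073, 0.24667171291759304, 0.27140809353464984], [-0.000276515278422762, -0.7404970009621001, 0.6720596068098695]]
row [-1.2, 26.6, 0.3] [-0.23, -0.37, 0.31] |s| 27 ang 0.5
```

View pics/i.png

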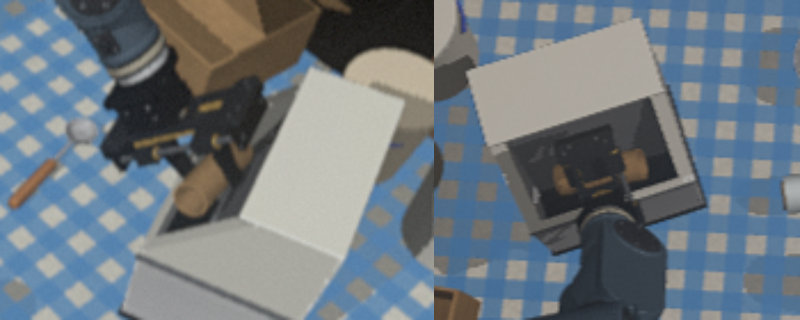

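Call:
drive_tool(plan=[[0,10,0,0,0,0,40],[0,18,0,0,0,0,40],[0,26,0,0,0,0,40],[0,26,0,0,0,0,40]])

```text
time: 9.4
position: [0.6056, 0.3047, 0.1623]
tool_rot: [-0.335, 0.228, -0.514, 0.756]
ft_force: [-0.8, -0.6, -0.3]
grip_width: 0.0433
```

No contact; a little deeper.

Call:
drive_tool(plan=[[0,4,0,0,0,0,40],[0,8,0,0,0,0,40],[0,8,0,0,0,0,40]])

```text
time: 9.7
position: [0.6111, 0.3071, 0.1567]
tool_rot: [-0.334, 0.227, -0.514, 0.757]
ft_force: [-0.7, 0.1, -0.3]
grip_width: 0.0437
```

Call:
drive_tool(plan=[[0,4,0,0,0,0,40],[0,8,0,0,0,0,40],[0,12,0,0,0,0,40],[0,12,0,0,0,0,40]])

```text
time: 10.1
position: [0.6188, 0.3101, 0.1473]
tool_rot: [-0.334, 0.227, -0.514, 0.757]
ft_force: [-1.8, 0.6, -0.5]
grip_width: 0.0433
```

Call:
drive_tool(plan=[[0,0,0,0,0,0,56],[0,0,0,0,0,0,56],[0,0,0,0,0,0,56],[0,0,0,0,0,0,58],[0,0,0,0,0,0,60],[0,0,0,0,0,0,60],[0,0,0,0,0,0,60]])

```text
time: 10.8
position: [0.619, 0.3103, 0.1486]
tool_rot: [-0.333, 0.227, -0.514, 0.757]
ft_force: [-1.6, -0.3, 1.7]
grip_width: 0.0596
```

Run:
```python
from h import *
state()
for c in("scene","top"): cv2.imwrite(f"pics/j_{c}.png",camera(c))
a=cv2.imread("pics/j_scene.png")[80:180,360:500];b=cv2.imread("pics/j_top.png")[100:240,150:310]
cv2.imwrite("pics/j.png",np.hstack([cv2.resize(a,(434,320)),cv2.resize(b,(366,320))]))
for c in("scene","top"): print(spot_in(c,"core_center"))
```

```text
t 10.8 tcp [0.619  0.3103 0.1486] grasp [0.6071 0.3056 0.1626] F [-1.5765 -0.3125  1.6548] w 0.05962981124585078 
q [ 0.2716  0.6063  1.9026  2.5423  0.1271 -2.6236] M [[0.36825579692817, 0.6271025605385298, 0.6863891364195809], [-0.9297243223816268, 0.24886121202412004, 0.27144204081518175], [-0.000593633576561392, -0.7381127798080084, 0.6746770871189204]]
[]
[{'location': [238.7, 169.1], 'conf': 0.54}]
```

View pics/j.png

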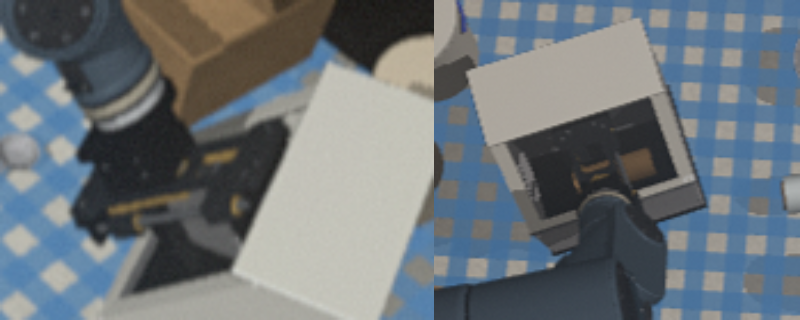

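Run:
```python
from h import *
b=cv2.imread("pics/j_top.png").astype(int)
m=(b[...,2]-b[...,0]>35)&(np.indices(b.shape[:2])[0]>130)&(np.indices(b.shape[:2])[0]<200)&(np.indices(b.shape[:2])[1]>195)&(np.indices(b.shape[:2])[1]<260)
ys,xs=np.nonzero(m);print(len(xs),xs.min(),xs.max(),ys.min(),ys.max())
x=np.array([.368,-.93,0]);g=np.array([.6071,.3056,.1626])
for z in(.163,.026):
    for e in(.053,-.067): print(z,proj("top",np.r_[(g+x*e)[:2],z]))
```

```text
47 211 243 168 183
0.163 [238.6832 164.2775]
0.163 [202.7167 175.5698]
0.026 [244.9207 175.6706]
0.026 [211.719  186.1565]
```

Call:
drive_tool(plan=[[0,0,0,0,0,0,30],[0,0,0,0,0,0,30],[0,0,0,0,0,0,30],[0,0,0,0,0,0,30],[0,0,0,0,0,0,30]], newtons=5)

```text
time: 11.5
position: [0.6185, 0.3101, 0.1479]
tool_rot: [-0.334, 0.227, -0.514, 0.757]
ft_force: [-1.2, -0.8, 1.0]
grip_width: 0.0323
```

Call:
drive_tool(plan=[[0,-20,0,0,0,0,34],[0,-50,0,0,0,0,34],[0,-85,0,0,0,0,34],[0,-120,0,0,0,0,34],[0,-150,0,0,0,0,60],[0,-150,0,0,0,0,75]])

```text
time: 12.1
position: [0.5462, 0.2855, 0.2357]
tool_rot: [-0.331, 0.228, -0.509, 0.761]
ft_force: [-0.1, -0.6, 0.3]
grip_width: 0.0431
```

Run:
```python
from fk import *
state(); o=get_obs()
for c in("scene","top"): cv2.imwrite(f"pics/k_{c}.png",camera(c)); print([ (np.round(r["location"]),round(r["conf"],2)) for r in mark_of(c,"roll_center")], [ (np.round(r["location"]),round(r["conf"],2)) for r in spot_in(c,"core_center")])
rel([.6165,-.004,.15],frame(12.4)); rel([.6165,-.004,.15],frame(192.4))
for a in(12.4,192.4): print(a,*ik([.6165,-.004,.15],frame(a),[-.2,.5,1.5,0,1,0]),*ik([.6165,-.004,.15],frame(a),[-.2,.5,1.5,0,1,2]))
```

```text
t 12.1 tcp [0.5462 0.2855 0.2357] grasp [0.5343 0.2805 0.2497] F [-0.1123 -0.5831  0.2748] w 0.043079148518001674 
q [ 0.2505  0.3638  2.0204  1.3741  0.1009 -1.4664] M [[0.3764605057546413, 0.6238411184419002, 0.6849085680206659], [-0.926376618866054, 0.26161770193180955, 0.2708921151569698], [-0.010190565502356974, -0.7364634661523124, 0.6764005583954409]]
[(array([236., 228.]), 0.91), (array([348., 245.]), 0.81), (array([176., 208.]), 0.66)] []
[(array([409., 305.]), 0.95), (array([377., 254.]), 0.91), (array([319., 185.]), 0.87)] [(array([222., 162.]), 0.32)]
row [295.5, 44.2, -100.7] [-42.39, 9.0, -4.15] |s| 315 ang 43.5
row [295.5, 44.2, -100.7] [-6.08, -159.47, 62.01] |s| 315 ang 171.2
12.4 [-0.1875  0.628   1.5361  0.      0.9774 -0.404 ] 1.7083469240753562e-10 [-0.1875  0.628   1.5361  0.      0.9774 -0.404 ] 6.166255773759946e-10
192.4 [-0.1875  0.6281  1.536  -0.      0.9776  2.7377] 1.6763334271467945e-10 [-0.1875  0.6281  1.536  -0.      0.9776  2.7377] 4.142284582450593e-13
```

Call:
drive_tool(plan=[[20,-20,-20,-8,2,-1,80],[295,44,-101,-42,9,-4,80],[295,44,-101,-42,9,-4,80],[295,44,-101,-42,9,-4,80],[295,44,-101,-42,9,-4,80],[295,44,-101,-42,9,-4,80],[295,44,-101,-42,9,-4,80],[295,44,-101,-42,9,-4,80],[295,44,-101,-42,9,-4,80],[295,44,-101,-42,9,-4,80]])

```text
time: 13.4
position: [0.6171, -0.0077, 0.1283]
tool_rot: [-0.548, 0.444, -0.444, 0.553]
ft_force: [-0.2, 0.4, -0.5]
grip_width: 0.0798
```

Run:
```python
from fk import *
state(); rel([.617,-.004,.040],frame(12.4)); rel([.617,-.004,.10],frame(12.4))
for c in("scene","top"): cv2.imwrite(f"pics/l_{c}.png",camera(c))
a=cv2.imread("pics/l_scene.png")[180:290,280:430];b=cv2.imread("pics/k_top.png")[60:300,170:450]
cv2.imwrite("pics/l.png",np.hstack([cv2.resize(a,(420,308)),cv2.resize(b,(360,308))]))
```

```text
t 13.4 tcp [ 0.6171 -0.0077  0.1283] grasp [ 0.617  -0.0078  0.1473] F [-0.1524  0.4189 -0.5257] w 0.07981660588262326 
q [-0.1964  0.6309  1.5395  0.0074  0.9683 -0.4151] M [[0.21293207661221172, 0.0040358610263840355, 0.9770586689525799], [-0.977057086797481, 0.005385073323861733, 0.2129094881026124], [-0.00440225946884365, -0.9999773561491643, 0.005089921462717251]]
row [-3.2, 107.3, 0.2] [-0.29, -0.11, -0.25] |s| 107 ang 0.4
row [-3.4, 47.3, 0.5] [-0.29, -0.11, -0.25] |s| 47 ang 0.4
```

View pics/l.png

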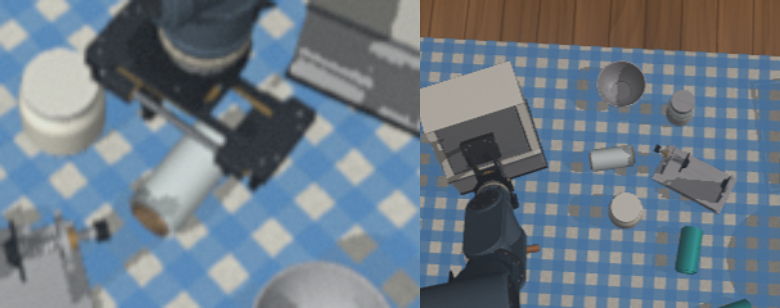

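Run:
```python
from h import *
for b in(.06,.029): rel([.617,-.004,b],frame(12.4,-6),.008)
```

```text
row [-0.4, 77.3, 0.6] [-6.25, -0.1, -0.33] |s| 77 ang 6.3
row [-0.2, 108.3, 0.4] [-6.25, -0.1, -0.33] |s| 108 ang 6.3
```

Call:
drive_tool(plan=[[-1,20,0,-6,0,0,82],[-2,50,0,-6,0,0,82],[-2,85,0,-6,0,0,82],[-2,107,0,-6,0,0,82],[-2,107,0,-6,0,0,82]])

```text
time: 14.0
position: [0.6127, 0.0015, 0.0218]
tool_rot: [0.578, -0.466, 0.416, -0.524]
ft_force: [-0.4, 0.5, -0.1]
grip_width: 0.082
```

Call:
drive_tool(plan=[[0,0,0,0,0,0,50],[0,0,0,0,0,0,50],[0,0,0,0,0,0,50],[0,0,0,0,0,0,50],[0,0,0,0,0,0,50],[0,0,0,0,0,0,50],[0,0,0,0,0,0,50]], newtons=30)

```text
time: 14.7
position: [0.6168, -0.0014, 0.026]
tool_rot: [0.577, -0.464, 0.42, -0.525]
ft_force: [-0.7, 1.1, 7.1]
grip_width: 0.0577
```

Run:
```python
from h import *
state()
```

```text
t 14.7 tcp [ 0.6168 -0.0014  0.026 ] grasp [ 0.6185 -0.001   0.0449] F [-0.6697  1.1045  7.1387] w 0.05768789311873342 
q [-0.1661  0.8097  1.5075 -0.0428  0.9146 -0.3561] M [[0.21580291782687805, -0.09391430370377585, 0.9719100803146559], [-0.976434725678836, -0.018635508990621663, 0.21500684708435902], [-0.0020801792956922083, -0.9954058576100985, -0.09572278458968048]]
```

Call:
drive_tool(plan=[[0,0,0,0,0,0,72],[0,0,0,0,0,0,80],[0,0,0,0,0,0,80],[0,8,0,0,0,0,80],[0,8,0,0,0,0,70],[0,8,0,0,0,0,50],[0,8,0,0,0,0,50],[0,8,0,0,0,0,50],[0,8,0,0,0,0,50],[0,8,0,0,0,0,50]])

```text
time: 15.7
position: [0.6153, -0.0015, 0.0166]
tool_rot: [0.577, -0.464, 0.42, -0.524]
ft_force: [0.1, -0.2, -1.1]
grip_width: 0.0577
```

Call:
drive_tool(plan=[[0,8,0,0,0,0,50],[0,8,0,0,0,0,50]], newtons=40)

```text
time: 15.9
position: [0.6139, -0.0019, 0.015]
tool_rot: [0.578, -0.465, 0.419, -0.524]
ft_force: [-7.5, 0.5, 33.6]
grip_width: 0.0571
```

Run:
```python
from h import *
state()
for c in("scene","top"): cv2.imwrite(f"pics/m_{c}.png",camera(c))
```

```text
t 15.9 tcp [ 0.6139 -0.0019  0.015 ] grasp [ 0.6157 -0.0015  0.0339] F [-7.5065  0.4723 33.5689] w 0.05708596816592134 
q [-0.1668  0.8249  1.5146 -0.0457  0.8959 -0.3547] M [[0.21634962897508475, -0.0977805142745099, 0.9714071283815844], [-0.9763141282696566, -0.019744806547468463, 0.21545501979639275], [-0.00188705680998974, -0.9950121173345658, -0.09973627912640648]]
```

Call:
drive_tool(plan=[[0,-8,0,0,0,0,50],[0,-20,0,0,0,0,50],[0,-60,0,0,0,0,50],[0,-110,0,0,0,0,50],[0,-160,0,0,0,0,50],[0,-200,0,0,0,0,50],[0,-220,0,0,0,0,50],[0,-220,0,0,0,0,50]])

```text
time: 16.8
position: [0.638, 0.0022, 0.2314]
tool_rot: [0.576, -0.462, 0.422, -0.526]
ft_force: [-0.5, -0.4, -1.0]
grip_width: 0.0569
```

Run:
```python
from fk import *
import time
state();o=get_obs()
print(tool(o["q"])[0])
for c in("scene","top"): im=camera(c);cv2.imwrite(f"pics/n_{c}.png",im); print([ (np.round(r["location"],1),round(r["conf"],2)) for r in mark_of(c,"roll_center")])
M=R.from_quat(o["tool_rot"]);ctr=tool(o["q"])[0]-M.apply([0,.014,0])
for c in("scene","top"): print(c,proj(c,ctr))
print([get_obs()["position"] for _ in range(2)])
```

```text
t 16.8 tcp [0.638  0.0022 0.2314] grasp [0.6397 0.0026 0.2503] F [-0.4933 -0.431  -1.0496] w 0.056858618055736845 
q [-0.1552  0.5753  1.3168 -0.0341  1.3334 -0.3638] M [[0.2162724022193242, -0.08769957285515106, 0.9723862570806454], [-0.9763329758153225, -0.019845349370107013, 0.21536035485663357], [0.0004103338635955134, -0.99594926930512, -0.08991598632455716]]
[0.638  0.0022 0.2315]
[(array([359.9, 214.8]), 0.97), (array([178. , 212.7]), 0.82), (array([234.9, 232. ]), 0.74)]
[(array([377.1, 252.9]), 0.75), (array([410.4, 306.5]), 0.69)]
scene [359.8965 211.2773]
top [317.3905 157.0617]
[array([0.6338, 0.0027, 0.225 ]), array([0.6338, 0.0027, 0.225 ])]
```

Run:
```python
from h import *
u=np.array([np.cos(np.radians(64)),np.sin(np.radians(64))]);hx=np.array([u[1],-u[0]]);S=np.array([.571,-.2445])
camera("scene");camera("top")
for n in("holder_seat","fixed_hub","sprung_hub","holder"):
    for c in("scene","top"):
        for r in mark_of(c,n)[:2]:
            p=onz(c,r["location"],0 if n=="holder" else .105); d=p[:2]-S
            print(n,c,np.round(r["location"],1),round(r["conf"],2),p,"along",round(1000*d@u,1),"lat",round(1000*d@hx,1))
state()
# fine: grey/black profile of holder in top image saved
cv2.imwrite("pics/n_crop.png",camera("top")[165:230,340:425])
```

```text
holder_seat scene [266.1 274.3] 0.77 [ 0.574  -0.2374  0.105 ] along 7.7 lat -0.4
holder_seat scene [431.5 143.9] 0.52 [0.5598 0.3894 0.105 ] along 564.8 lat -287.9
holder_seat top [391.1 195. ] 0.85 [ 0.5672 -0.2438  0.105 ] along -1.0 lat -3.7
fixed_hub scene [236.7 282.5] 0.59 [ 0.5448 -0.3055  0.105 ] along -66.3 lat 3.2
fixed_hub scene [428.8 139. ] 0.2 [0.5417 0.3973 0.105 ] along 564.0 lat -307.7
fixed_hub top [407.  201.7] 0.86 [ 0.5476 -0.2965  0.105 ] along -57.0 lat 1.7
fixed_hub top [227.4 175.9] 0.71 [0.6013 0.3008 0.105 ] along 503.4 lat -211.8
sprung_hub scene [284.2 268.5] 0.48 [ 0.5907 -0.1936  0.105 ] along 54.4 lat -4.6
sprung_hub top [377.7 189.1] 0.56 [ 0.5847 -0.1991  0.105 ] along 46.8 lat -7.6
holder scene [268.6 287.9] 0.85 [ 0.5724 -0.2441  0.    ] along 1.0 lat 1.1
holder top [388.  201.1] 0.76 [ 0.5704 -0.247   0.    ] along -2.6 lat 0.5
holder top [328.8 131.6] 0.73 [ 0.8152 -0.0266  0.    ] along 302.9 lat 124.0
t 17.5 tcp [0.6355 0.0024 0.2275] grasp [0.6373 0.0028 0.2464] F [ 0.0333 -0.4961 -2.3933] w 0.05721295144895524 
q [-0.1556  0.5793  1.3212 -0.0342  1.3334 -0.3638] M [[0.21598376933385427, -0.09597526651442101, 0.9716685441043291], [-0.9763935934922322, -0.018619270681238753, 0.21519496589517279], [-0.0025616345692272557, -0.9952095613371008, -0.09773109562237137]]
```

Run:
```python
from h import *
u=np.array([np.cos(np.radians(64)),np.sin(np.radians(64))]);hx=np.array([u[1],-u[0]]);S=np.array([.571,-.2445])
for c,box in(("top",(365,415,175,215)),("scene",(232,292,255,295))):
    im=cv2.imread(f"pics/a_{c}.png").astype(int)
    x0,x1,y0,y1=box; sub=im[y0:y1,x0:x1]; m=((sub[...,2]-sub[...,0])>25).astype(np.uint8)
    n,l,st,_=cv2.connectedComponentsWithStats(m); k=1+np.argmax(st[1:,4]); m=(l==k).astype(np.uint8)
    cn=max(cv2.findContours(m,0,1)[0],key=cv2.contourArea); (cx,cy),(w,h),a=cv2.minAreaRect(cn)
    bp=cv2.boxPoints(((cx+x0,cy+y0),(w,h),a)); 
    e=sorted([(np.linalg.norm(bp[i]-bp[(i+1)%4]),(bp[i]+bp[(i+1)%4])/2) for i in range(4)],key=lambda t:t[0])[:2]
    print(c,st[k],w,h,[v[1] for v in e])
    P=[onz(c,v[1],.1) for v in e]
    if P[0][1]>P[1][1]:P=P[::-1]
    d=P[1]-P[0];print(P,np.linalg.norm(d),"ang",np.degrees(np.arctan2(d[1],d[0])),"ends lat",[round(1000*(p[:2]-S)@hx,1) for p in P],"along",[round(1000*(p[:2]-S)@u,1) for p in P])
```

```text
top [  9   7  35  24 365] 36.281654357910156 10.339571952819824 [array([374.872 , 185.1432], dtype=float32), array([406.9783, 202.0412], dtype=float32)]
[array([ 0.5476, -0.2972,  0.1   ]), array([ 0.599 , -0.1898,  0.1   ])] 0.1190535991899581 ang 64.45047594641001 ends lat [np.float64(2.1), np.float64(1.1)] along [np.float64(-57.6), np.float64(61.4)]
scene [  6   8  51  27 793] 16.00735092163086 49.71979904174805 [array([238.4706, 281.8824], dtype=float32), array([286.7059, 269.8235], dtype=float32)]
[array([ 0.5444, -0.3011,  0.1   ]), array([ 0.5959, -0.19  ,  0.1   ])] 0.12239649399299932 ang 65.12409562004667 ends lat [np.float64(0.9), np.float64(-1.5)] along [np.float64(-62.5), np.float64(59.8)]
```

```bash
cat > hold.py <<'E'
from fk import *
BK=.0135
S=np.array([.571,-.2445]);u=np.array([np.cos(np.radians(65)),np.sin(np.radians(65))])
def C(ys,zs,th,slide=0):
    t=np.radians(th); y=ys-60*np.cos(t)-slide*np.cos(t); z=zs+60*np.sin(t)+slide*np.sin(t)
    return np.r_[S+u*y/1000,z/1000]
def HM(th): return frame(-25,0,-th)
def info(q0=[-.3,.6,1.4,-.6,1.3,.4]):
    def go(name,ys,zs,th,sl=0):
        g=C(ys,zs,th,sl); q,r=ik(g-HM(th).apply([0,.019-BK,0]),HM(th),q0); print(name,g,"ik",q,round(r,4)); rel(g,HM(th),BK)
    return go
E
python3 - <<'E'
from hold import *
go=info()
go("pre2",44.3,106,32,150);go("pre",44.3,106,32,30);go("entry",44.3,106,32);go("push",70.3,106,32);go("level",82,105,0);go("seat",60,105,0)
E
```

```text
pre2 [ 0.5145 -0.3658  0.2173] ik [-0.5504  0.5976  1.4997 -0.6429  1.072   0.2097] 0.0
row [339.1, 40.6, -199.1] [-5.15, 37.93, -29.13] |s| 395 ang 48.1
pre [ 0.5575 -0.2735  0.1537] ik [-0.3861  0.6987  1.503  -0.647   1.0715  0.4063] 0.0
row [258.5, 98.0, -131.3] [-5.15, 37.93, -29.13] |s| 306 ang 48.1
entry [ 0.5682 -0.2505  0.1378] ik [-0.3458  0.7273  1.4942 -0.6435  1.0751  0.4492] 0.0
row [238.3, 112.4, -114.3] [-5.15, 37.93, -29.13] |s| 287 ang 48.1
push [ 0.5792 -0.2269  0.1378] ik [-0.3052  0.735   1.4743 -0.6289  1.1042  0.4704] 0.0
row [217.7, 110.9, -98.6] [-5.15, 37.93, -29.13] |s| 263 ang 48.1
level [ 0.5803 -0.2246  0.105 ] ik [-0.5486  0.6891  1.5451  0.      0.9073 -0.1123] 0.0
row [210.0, 145.0, -89.3] [5.45, 37.45, 1.69] |s| 270 ang 37.9
seat [ 0.571  -0.2445  0.105 ] ik [-0.5843  0.688   1.548   0.      0.9056 -0.148 ] 0.0
row [227.5, 146.3, -102.6] [5.45, 37.45, 1.69] |s| 289 ang 37.9
```

Call:
drive_tool(plan=[[20,-40,-10,0,2,-2,50],[80,-45,-45,-1,8,-6,50],[339,-10,-199,-5,38,-29,50],[339,-10,-199,-5,38,-29,50],[339,-10,-199,-5,38,-29,50],[339,-10,-199,-5,38,-29,50],[339,0,-199,-5,38,-29,50],[339,20,-199,-5,38,-29,50],[339,41,-199,-5,38,-29,50],[339,41,-199,-5,38,-29,50]])

```text
time: 18.55
position: [0.5069, -0.3738, 0.201]
tool_rot: [0.529, -0.473, 0.676, -0.199]
ft_force: [-0.4, -0.2, -2.1]
grip_width: 0.0575
```

Run:
```python
from hold import *
state();go=info()
go("pre2",44.3,106,32,150);go("pre",44.3,106,32,30)
```

```text
t 18.55 tcp [ 0.5069 -0.3738  0.201 ] grasp [ 0.5113 -0.3649  0.2172] F [-0.4367 -0.1773 -2.082 ] w 0.05746784078439714 
q [-0.5578  0.6017  1.5051 -0.6397  1.0689  0.2095] M [[-0.3617189986927799, -0.23084152540028824, 0.9032560855790348], [-0.7696397454098696, -0.4728321138290522, -0.42905064318490577], [0.5261311892200689, -0.8503775527863011, -0.006632454075068427]]
pre2 [ 0.5145 -0.3658  0.2173] ik [-0.5504  0.5976  1.4997 -0.6429  1.072   0.2097] 0.0
row [-0.3, -5.9, 3.4] [0.54, -0.15, -0.26] |s| 7 ang 0.6
pre [ 0.5575 -0.2735  0.1537] ik [-0.3861  0.6987  1.503  -0.647   1.0715  0.4063] 0.0
row [-120.3, -5.3, 3.1] [0.54, -0.15, -0.26] |s| 120 ang 0.6
```

Call:
drive_tool(plan=[[-40,-6,3,0.5,0,0,50],[-80,-6,3,0.5,0,0,50],[-110,-6,3,0.5,0,0,50],[-120,-6,3,0.5,0,0,50],[-120,-6,3,0.5,0,0,50],[-120,-6,3,0.5,0,0,50]])

```text
time: 19.15
position: [0.5593, -0.2788, 0.1484]
tool_rot: [0.527, -0.465, 0.681, -0.204]
ft_force: [0.4, -1.0, -1.7]
grip_width: 0.0574
```

Run:
```python
from hold import *
state();o=get_obs();M=R.from_quat(o["tool_rot"]);c=o["position"]-M.apply([0,BK,0])
camera("scene");camera("top")
for k in("scene","top"): print(k,proj(k,c),[(np.round(r["location"],1),round(r["conf"],2)) for r in mark_of(k,"roll_center")])
im=camera("scene");cv2.imwrite("pics/p_scene.png",im)
# pale film mask in scene near
x,y=map(int,proj("scene",c)); sub=im[y-45:y+45,x-50:x+50].astype(int)
go=info();go("pre",44.3,106,32,30);go("entry",44.3,106,32)
```

```text
t 19.15 tcp [ 0.5593 -0.2788  0.1484] grasp [ 0.5633 -0.2696  0.1645] F [ 0.3503 -0.9766 -1.726 ] w 0.05743018502852745 
q [-0.3819  0.6908  1.4969 -0.6445  1.0733  0.4032] M [[-0.3606237903655145, -0.2126823815692262, 0.9081391338294214], [-0.7687626306713904, -0.4835692006985246, -0.418526995328848], [0.5281614331864954, -0.8490742209641229, 0.010884290907309455]]
scene [248.1072 272.0762] [(array([235.6, 228.9]), 0.87), (array([251.1, 273.1]), 0.84), (array([178.6, 210.2]), 0.83)]
top [402.331  193.0662] [(array([405.5, 192.9]), 0.89), (array([409.2, 306.2]), 0.88), (array([376.6, 254.2]), 0.6), (array([385.5, 200.8]), 0.43)]
pre [ 0.5575 -0.2735  0.1537] ik [-0.3861  0.6987  1.503  -0.647   1.0715  0.4063] 0.0
row [-1.1, 6.2, -3.6] [-0.6, -0.21, -0.15] |s| 7 ang 0.6
entry [ 0.5682 -0.2505  0.1378] ik [-0.3458  0.7273  1.4942 -0.6435  1.0751  0.4492] 0.0
row [-31.1, 6.3, -3.7] [-0.6, -0.21, -0.15] |s| 32 ang 0.6
```

Call:
drive_tool(plan=[[0,0,0,0,0,0,50],[0,0,0,0,0,0,50],[0,0,0,0,0,0,50]])

```text
time: 19.7
position: [0.5587, -0.2785, 0.1473]
tool_rot: [0.527, -0.466, 0.681, -0.204]
ft_force: [-1.3, 0.3, -2.5]
grip_width: 0.0573
```

Run:
```python
from hold import *
state();go=info();go("pre",44.3,106,32,30);go("entry",44.3,106,32)
```

```text
t 19.7 tcp [ 0.5587 -0.2785  0.1473] grasp [ 0.5627 -0.2693  0.1634] F [-1.2786  0.339  -2.4983] w 0.05725972004420929 
q [-0.3821  0.6918  1.498  -0.6438  1.0728  0.4038] M [[-0.3607497617069401, -0.21396652591524185, 0.907787384367148], [-0.769123018881193, -0.48230336241194544, -0.4193247529459853], [0.5275503684535401, -0.8494714782698085, 0.009424242709113427]]
pre [ 0.5575 -0.2735  0.1537] ik [-0.3861  0.6987  1.503  -0.647   1.0715  0.4063] 0.0
row [0.1, 5.9, -3.2] [-0.57, -0.11, -0.16] |s| 7 ang 0.6
entry [ 0.5682 -0.2505  0.1378] ik [-0.3458  0.7273  1.4942 -0.6435  1.0751  0.4492] 0.0
row [-29.9, 6.0, -3.3] [-0.57, -0.11, -0.16] |s| 31 ang 0.6
```

Call:
drive_tool(plan=[[-3,3,-3,-0.5,0,0,50],[-12,6,-3,-0.5,0,0,50],[-22,6,-3,-0.5,0,0,50],[-30,6,-3,-0.5,0,0,50],[-30,6,-3,-0.5,0,0,50],[-30,6,-3,-0.5,0,0,50]])

```text
time: 20.3
position: [0.5656, -0.2564, 0.1259]
tool_rot: [0.529, -0.469, 0.678, -0.202]
ft_force: [-0.5, 0.1, -3.3]
grip_width: 0.0573
```

Run:
```python
from hold import *
state();go=info();go("entry",44.3,106,32);go("push",60,106,32);go("push",72,106,32)
for c in("scene","top"): cv2.imwrite(f"pics/q_{c}.png",camera(c))
```

```text
t 20.3 tcp [ 0.5656 -0.2564  0.1259] grasp [ 0.5698 -0.2473  0.142 ] F [-0.4541  0.1043 -3.3146] w 0.057272263598851056 
q [-0.3458  0.7271  1.4946 -0.6412  1.0729  0.449 ] M [[-0.35965194056827354, -0.2221322970080692, 0.9062602960912468], [-0.7695821127344009, -0.4785942796004081, -0.422718449198781], [0.5276304136464568, -0.8494732239215581, 0.0011783189651463563]]
entry [ 0.5682 -0.2505  0.1378] ik [-0.3458  0.7273  1.4942 -0.6435  1.0751  0.4492] 0.0
row [0.8, -0.1, -0.1] [-0.05, -0.04, -0.15] |s| 1 ang 0.2
push [ 0.5749 -0.2362  0.1378] ik [-0.3212  0.7318  1.4825 -0.6347  1.0926  0.4622] 0.0
row [-12.5, -8.3, -0.1] [-0.05, -0.04, -0.15] |s| 15 ang 0.2
push [ 0.5799 -0.2254  0.1378] ik [-0.3026  0.7355  1.4728 -0.6279  1.1062  0.4717] 0.0
row [-22.7, -14.7, -0.2] [-0.05, -0.04, -0.15] |s| 27 ang 0.2
```

Call:
drive_tool(plan=[[-6,-4,0,0,0,0,50],[-12,-8,0,0,0,0,50],[-12,-8,0,0,0,0,50]])

```text
time: 20.7
position: [0.5717, -0.2441, 0.1272]
tool_rot: [0.529, -0.468, 0.679, -0.201]
ft_force: [-1.9, -6.1, -2.9]
grip_width: 0.0574
```

Call:
drive_tool(plan=[[-5,-3,0,0,0,0,50],[-10,-6,0,0,0,0,50],[-10,-6,0,0,0,0,50]])

```text
time: 21.0
position: [0.5761, -0.2346, 0.1273]
tool_rot: [0.529, -0.468, 0.679, -0.2]
ft_force: [-2.6, -9.5, -3.0]
grip_width: 0.0571
```

Run:
```python
from hold import *
state();go=info();go("push",72,106,32);go("mid",74,106,16);go("lev",82,105,0)
o=get_obs();f=o["ft_force"];print("F along",f[:2]@u,"lat",f[:2]@[u[1],-u[0]])
for c in("scene","top"): cv2.imwrite(f"pics/r_{c}.png",camera(c)); print([(np.round(r["location"],1),round(r["conf"],2)) for r in mark_of(c,"sprung_hub")])
for k in("scene","top"): print(proj(k,np.r_[S+u*.084,.105]),proj(k,np.r_[S+u*.056,.105]))
```

```text
t 21.0 tcp [ 0.5761 -0.2346  0.1273] grasp [ 0.5804 -0.2254  0.1434] F [-2.5831 -9.4965 -2.9862] w 0.05713965930143125 
q [-0.3064  0.7337  1.4741 -0.6306  1.1045  0.4704] M [[-0.3589416990561677, -0.2234604187736856, 0.9062153706046706], [-0.7675873924539066, -0.48170301168554, -0.4228141476806243], [0.5310088997601489, -0.8473651218775585, 0.001377897291729338]]
push [ 0.5799 -0.2254  0.1378] ik [-0.3026  0.7355  1.4728 -0.6279  1.1062  0.4717] 0.0
row [-2.9, -0.7, -0.5] [-0.06, -0.05, 0.07] |s| 3 ang 0.1
mid [ 0.5779 -0.2297  0.1225] ik [-0.4275  0.6904  1.5163 -0.3418  0.9656  0.2089] 0.0
row [-10.7, 14.3, -0.5] [-0.07, -0.04, 16.07] |s| 18 ang 16.1
lev [ 0.5803 -0.2246  0.105 ] ik [-0.5486  0.6891  1.5451  0.      0.9073 -0.1123] 0.0
row [-28.2, 24.6, -0.5] [-0.07, -0.03, 32.07] |s| 37 ang 32.1
F along -9.69841959338073 lat 1.6722724241698657
[]
[]
[295.97   267.0121] [285.0864 269.7075]
[368.6294 182.2019] [376.1744 186.0849]
```

Run:
```python
from hold import *
o=get_obs()
for th in(26,20,14,8,3,0): print(th,end=' ');rel(C(82.5-22*np.sin(np.radians(th)),105.5,th),HM(th),BK)
```

```text
26 row [-6.2, 5.2, -0.4] [-0.04, -0.08, 6.09] |s| 8 ang 6.1
20 row [-10.4, 10.0, -0.4] [-0.04, -0.08, 12.09] |s| 14 ang 12.1
14 row [-15.3, 14.6, -0.4] [-0.05, -0.07, 18.09] |s| 21 ang 18.1
8 row [-20.8, 18.7, -0.5] [-0.05, -0.07, 24.09] |s| 28 ang 24.1
3 row [-25.8, 21.9, -0.5] [-0.05, -0.07, 29.09] |s| 34 ang 29.1
0 row [-29.0, 23.6, -0.5] [-0.05, -0.07, 32.09] |s| 37 ang 32.1
```

Call:
drive_tool(plan=[[-6,5,0,0,0,6,50],[-10,10,0,0,0,12,50],[-15,15,0,0,0,18,50],[-15,15,0,0,0,18,50]])

```text
time: 21.6
position: [0.5764, -0.233, 0.1062]
tool_rot: [0.449, -0.546, 0.639, -0.303]
ft_force: [-3.5, -7.9, -3.4]
grip_width: 0.0576
```

Run:
```python
from hold import *
state()
for th in(8,3,0): print(th,end=' ');rel(C(82.5-22*np.sin(np.radians(th)),105.5,th),HM(th),BK)
```

```text
t 21.6 tcp [ 0.5764 -0.233   0.1062] grasp [ 0.5783 -0.2288  0.1246] F [-3.4659 -7.8621 -3.3727] w 0.0575631625455894 
q [-0.4439  0.6893  1.5211 -0.3016  0.9517  0.1744] M [[-0.41319452017032365, -0.10262627375817102, 0.9048414979628914], [-0.8779292027167441, -0.21904021914549673, -0.4257483968423544], [0.24188965153217717, -0.9703036794381468, 0.00040761554952464807]]
8 row [-6.7, 4.2, -0.0] [0.01, -0.2, 6.0] |s| 8 ang 6.0
3 row [-10.4, 8.8, -0.0] [0.01, -0.2, 11.0] |s| 14 ang 11.0
0 row [-12.9, 11.4, -0.0] [0.0, -0.2, 14.0] |s| 17 ang 14.0
```

Forces steady (spring only), so continue to level.

Call:
drive_tool(plan=[[-6,4,0,0,0,6,50],[-10,9,0,0,0,11,50],[-12,11,0,0,0,14,50],[-12,11,0,0,0,14,50],[-12,11,0,0,0,14,50]])

```text
time: 22.1
position: [0.5811, -0.2239, 0.092]
tool_rot: [0.38, -0.595, 0.597, -0.38]
ft_force: [-4.5, -7.3, -4.4]
grip_width: 0.0572
```

Run:
```python
from hold import *
state();go=info();go("lev",82,105,0);go("seat",60,105,0)
o=get_obs();f=o["ft_force"];print("F along",f[:2]@u,"lat",f[:2]@[u[1],-u[0]])
for c in("scene","top"): cv2.imwrite(f"pics/s_{c}.png",camera(c))
for n in("fixed_hub","roll_center"): print(n,[(np.round(r["location"],1),round(r["conf"],2)) for r in mark_of("scene",n)])
print(proj("scene",np.r_[S-u*.06,.105]),proj("scene",C(82,105,0)))
```

```text
t 22.1 tcp [ 0.5811 -0.2239  0.092 ] grasp [ 0.5811 -0.2239  0.111 ] F [-4.4899 -7.3344 -4.3733] w 0.05721832659086797 
q [-0.546   0.6885  1.5446 -0.0027  0.9068 -0.1084] M [[-0.4223229896066083, 0.000397642335703996, 0.9064453289251975], [-0.9064425804247376, -0.002686621124969202, -0.4223205304740394], [0.0022673426471667146, -0.999996311966951, 0.0014950618102988755]]
lev [ 0.5803 -0.2246  0.105 ] ik [-0.5486  0.6891  1.5451  0.      0.9073 -0.1123] 0.0
row [0.9, 0.5, -0.4] [-0.09, 0.02, 0.13] |s| 1 ang 0.2
seat [ 0.571  -0.2445  0.105 ] ik [-0.5843  0.688   1.548   0.      0.9056 -0.148 ] 0.0
row [22.9, 0.5, -0.4] [-0.09, 0.02, 0.13] |s| 23 ang 0.2
F along -8.544751545912852 lat -0.9696054571091768
fixed_hub [(array([239.1, 282.2]), 0.78), (array([430.4, 141.1]), 0.35)]
roll_center [(array([177.8, 211.9]), 0.82), (array([270.9, 274.7]), 0.55), (array([296.7, 266.3]), 0.32)]
[239.1195 281.0913] [271.7611 273.0075]
```

Call:
drive_tool(plan=[[5,0,0,0,0,0,50],[10,0,0,0,0,0,50],[14,0,0,0,0,0,50],[14,0,0,0,0,0,50]])

```text
time: 22.7
position: [0.5756, -0.2354, 0.092]
tool_rot: [0.38, -0.596, 0.597, -0.38]
ft_force: [-3.5, -5.4, -3.5]
grip_width: 0.0572
```

Call:
drive_tool(plan=[[4,0,0,0,0,0,50],[7,0,0,0,0,0,50],[7,0,0,0,0,0,50]])

```text
time: 23.0
position: [0.5729, -0.241, 0.092]
tool_rot: [0.38, -0.596, 0.597, -0.38]
ft_force: [-2.7, -4.7, -4.4]
grip_width: 0.0575
```

Run:
```python
from hold import *
state();go=info();go("seat",60,105,0)
o=get_obs();f=o["ft_force"];print("F along",f[:2]@u,"lat",f[:2]@[u[1],-u[0]],f[2])
```

```text
t 23.0 tcp [ 0.5729 -0.241   0.092 ] grasp [ 0.5729 -0.241   0.111 ] F [-2.7178 -4.7395 -4.4104] w 0.05750230009990142 
q [-0.578   0.6872  1.5478  0.0007  0.9052 -0.1424] M [[-0.4223329111381665, 0.0014881369951327827, 0.9064395719615543], [-0.9064407202234313, -0.00029119202339192296, -0.4223329680809127], [-0.0003645413410234277, -0.999998850327084, 0.0014718879445985988]]
seat [ 0.571  -0.2445  0.105 ] ik [-0.5843  0.688   1.548   0.      0.9056 -0.148 ] 0.0
row [4.0, 0.5, -0.3] [-0.08, 0.02, -0.02] |s| 4 ang 0.1
F along -5.444016445719995 lat -0.46015317891600704 -4.410437475475675
```

Call:
drive_tool(plan=[[2,0,0,0,0,0,50],[4,0,0,0,0,0,50],[4,0,0,0,0,0,50]])

```text
time: 23.3
position: [0.5719, -0.2434, 0.0923]
tool_rot: [0.379, -0.596, 0.597, -0.381]
ft_force: [-1.3, -4.2, -4.2]
grip_width: 0.0573
```

Call:
drive_tool(plan=[[1,0,0,0,0,0,50],[2,0,0,0,0,0,50],[3,0,0,0,0,0,50],[3,0,0,0,0,0,50]])

```text
time: 23.7
position: [0.5718, -0.2436, 0.0924]
tool_rot: [-0.377, 0.597, -0.596, 0.382]
ft_force: [2.7, 5.4, -2.8]
grip_width: 0.0575
```

Call:
drive_tool(plan=[[-2,0,0,0,0,0,56],[-2,1,0,0,0,0,58],[-2,1,0,0,0,0,61],[-2,1,0,0,0,0,66],[-2,1,0,0,0,0,80],[-2,1,0,0,0,0,80],[-2,1,0,0,0,0,80]])

```text
time: 24.4
position: [0.5715, -0.2445, 0.0913]
tool_rot: [0.378, -0.596, 0.597, -0.381]
ft_force: [1.0, 0.4, 0.7]
grip_width: 0.0781
```

Call:
drive_tool(plan=[[0,-10,0,0,0,0,80],[0,-30,0,0,0,0,80],[0,-70,0,0,0,0,80],[0,-120,0,0,0,0,80],[0,-170,0,0,0,0,80],[60,-220,-60,0,0,0,80],[120,-220,-120,0,0,0,80],[180,-220,-160,0,0,0,80],[180,-220,-160,0,0,0,80],[180,-220,-160,0,0,0,80]])

```text
time: 25.4
position: [0.348, -0.3403, 0.3117]
tool_rot: [0.379, -0.596, 0.597, -0.381]
ft_force: [-0.9, -1.5, 0.5]
grip_width: 0.0802
```

Run:
```python
from hold import *
state()
for c in("scene","top"):
    cv2.imwrite(f"pics/t_{c}.png",camera(c))
    for n in("roll_center","core_center","tub","bowl","jar","spoon","bin_mouth"): print(c,n,[(np.round(r["location"],1),round(r["conf"],2)) for r in mark_of(c,n)][:4])
    print("seat",proj(c,np.r_[S,.102]))
a=cv2.imread("pics/t_scene.png");b=cv2.imread("pics/t_top.png")
f=lambda im,x,y,w,h:cv2.resize(im[y:y+h,x:x+w],(400,300),interpolation=cv2.INTER_CUBIC)
cv2.imwrite("pics/t.png",np.vstack([np.hstack([f(a,220,240,100,75),f(b,350,160,80,60)]),np.hstack([f(a,340,80,200,150),f(b,150,90,300,225)])]))
```

```text
t 25.4 tcp [ 0.348  -0.3403  0.3117] grasp [ 0.3479 -0.3403  0.3307] F [-0.9104 -1.4518  0.5271] w 0.08023674235723663 
q [-1.0064  0.2326  1.6513  0.0033  1.2558 -0.5711] M [[-0.42255362006578256, 0.0037218974562341356, 0.906330285077481], [-0.9063364428767189, 7.45380368544768e-05, -0.4225567970789936], [-0.0016402691483541898, -0.9999930709376974, 0.003341794983929669]]
scene roll_center [(array([179.2, 211.1]), 0.92), (array([263.5, 276. ]), 0.81), (array([235.8, 227.4]), 0.77)]
scene core_center []
scene tub [(array([302.8, 223.5]), 0.89)]
scene bowl [(array([431.4, 140.4]), 0.67), (array([387.8, 304.9]), 0.57), (array([264.3, 275.4]), 0.33)]
scene jar [(array([326.1, 328.2]), 0.78)]
scene spoon [(array([349.3, 147.3]), 0.61)]
scene bin_mouth [(array([429.1, 143.8]), 0.66)]
seat [263.2341 275.5485]
top roll_center [(array([412.4, 307.7]), 0.86), (array([390.5, 195.3]), 0.77), (array([378.3, 253.9]), 0.59)]
top core_center []
top tub [(array([326.4, 226.1]), 0.96)]
top bowl [(array([324.6, 128.6]), 0.9)]
top jar [(array([370.3, 149.6]), 0.76)]
top spoon [(array([235.9, 257.6]), 0.86), (array([220.5, 169.1]), 0.62)]
top bin_mouth [(array([219.2, 167.8]), 0.98)]
seat [391.2228 194.1045]
```

View pics/t.png

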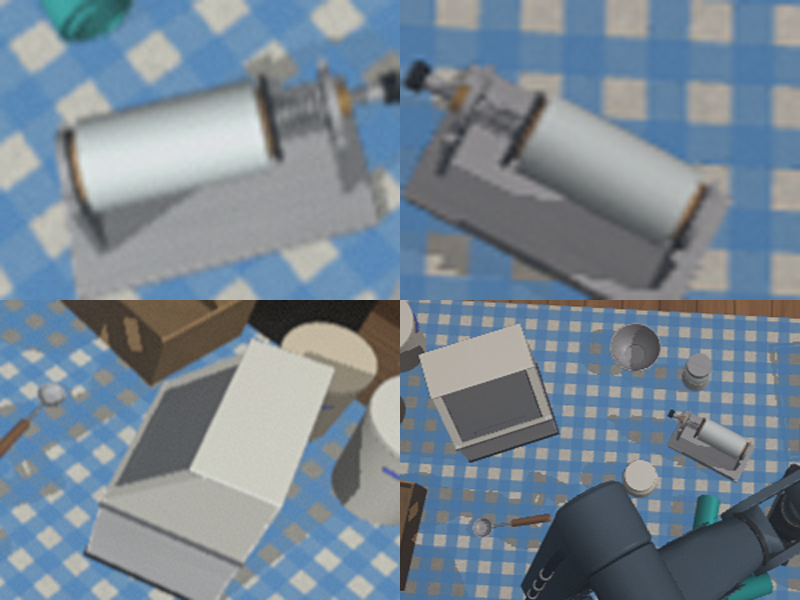

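The roll sits between both flanges with its marks on the projected seat (scene 263,276; top 390,195). The bin flap is shut, no core is visible, and the tub, bowl, jar and spoon haven't moved. I'm handing in.

```bash
python3 -c "
from rig import *
print(get_obs()['time']); print(hand_in())"
```

```text
26.2
the job is handed in; nothing more can be done
None
```

The empty core is in the counter bin and the new film roll is fitted in the holder. I handed the job in at 26.2 s of the 64 s allowed.

**Core:** I pushed it back on the sprung spindle, tilted it out over the fixed upright, carried it to the bin and pushed it through the flap. After I let go, the fingers closed to 32 mm on nothing, so the core had dropped. In the last pictures the flap looks shut, and neither camera finds the core any more.

**Roll:** I took the pale roll and left the two turquoise look-alikes alone. I pressed back the spindle with one end, lowered the roll level, and let it slide onto the fixed hub until it met the flange. The force along the axis changed sign at that point. After release it sits between both flanges, within about 1.5 px of the expected seat in both views.

**Bystanders:** The tub, bowl, jar and spoon are within about 5 px of their first positions, which is about the networks' scatter.

**Slips and disagreements:**
- While gripping the roll I commanded 8 mm too far down, which pressed it on the table with about 34 N for a moment. It did no visible harm.
- In the last scene picture the network's top "bowl" hit was on the bin. The real bowl came second, in its old place.

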